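# Clear the crankcase face and fit the starter pulley

### The job

With the scraper block, sweep the three broken casting pieces off the crankcase cover into the steel tray beside it, without touching the pieces with the gripper or bumping the lamp that hangs low over the cover. Stand the scraper back on its sole on the bench and let go of it, then slide the black starter pulley over the crankshaft stub, hub up, until it lies flat on the cleared face, and let go. Leave the other things on the bench where they are.

Things in the scene. Friction and masses are not known exactly. Their poses are not given: they have to be found in the camera images.
- cover: grey painted crankcase cover, a flat block 230 (x) x 240 (y) x 45 high, fixed to the bench, with an upright crankshaft stub on its top face near the robot. Origin: centre of its underside; z up; its yaw varies. The tray is against one of its two y sides, the carburettor on the other.
- crank_foot (a point): point on the cover's top face at the foot of the crankshaft stub, on the stub's axis: 70 mm towards -x of the cover's centre, 45 mm above the bench. The steel stub is 24 mm in diameter and stands 34 mm above the face, its top 8 mm tapered to 16 mm. Axes as the cover's.
- tray: open steel tray, 200 (x) x 114 (y) x 32 high outside, wall and floor 3 mm, fixed to the bench with 3 mm between it and a y side of the cover (left or right, it varies), its top 13 mm below the cover's face. Origin: centre of its underside; axes parallel to the cover's.
- lamp: cast-iron swing-arm lamp, clamped fast. Origin: at bench level under the middle of its box-shaped head, which hangs over the cover; axes about as the cover's. In this frame the head spans x -28 to 28, y -95 to 95, z 138 (underside) to 195 mm; the post stands behind the cover at x 187, 36 mm thick at most, 210 high, foot 84 wide; the arm joins them at z 155 to 180, y -10 to 30.
- chip1: broken piece of cast aluminium, flat, about 60 x 26 x 9 mm, lying on the cover's face partly under the lamp head. Origin: centre of its underside.
- chip2: broken piece of cast aluminium like chip1, about 60 x 26 x 9 mm
- chip3: broken piece of cast aluminium like chip1, about 60 x 26 x 9 mm
- scraper: scraper block: a straight bar 135 (x) x 26 (y) x 28 high, steel-soled, wooden above, with a straight wooden handle that rises from its -x end and leans 0.60 rad (34 degrees) from vertical towards its own -x. 0.22 kg. Origin: centre of the sole; z up. It stands on its sole on the bench, left or right.
- scraper_grip (a point): middle of the gripping part of the scraper's handle, in the scraper's frame at x -77.7, z 71.9 mm. The handle is 20 mm thick across (scraper y) and 24 mm the other way; 34 mm of it lie beyond this point up along the handle, and 54 mm below it down to the block. Axes as the scraper's.
- pulley: black plastic recoil starter pulley lying flat on the bench, hub up: grooved disc 84 mm in diameter, 18 high, with a hub 42 mm in diameter that rises to 50 mm above the underside; a 29 mm bore runs right through. Origin: centre of the underside, on the bore's axis; z up.
- carburettor: bystander: brass carburettor body, about 90 (x) x 58 (y) x 75 high, standing on the other side of the cover from the tray. Origin: centre of its underside.
- choke_knob: bystander: chrome choke knob, 52 mm in diameter, 55 high. Origin: centre of its underside.
- screwdriver: bystander: steel screwdriver with amber handle, 200 long, lying. Origin at its middle.
- spanner: bystander: steel spanner, 180 long, lying. Origin at its middle.
- piston: bystander: aluminium piston, 64 mm in diameter, 62 high, standing. Origin: centre of its underside.
- oil_bottle: bystander: grey oil bottle, 68 mm in diameter, 170 high, standing. Origin: centre of its underside.
Not all that is in view belongs to the job. What is shaped like the chip1 but brown is not meant.

How it is judged (in metres and radians):
On the way, in this order (a step that is already met when the one before it is completed fails the run):
1. the held scraper pushes a broken piece (contact force between the fingers and scraper above 1 N and (contact force between scraper and chip1 above 0.03 N or contact force between scraper and chip2 above 0.03 N or contact force between scraper and chip3 above 0.03 N)).
2. all three pieces are in the tray (x of chip1 in the frame of tray between -0.1 and 0.1 m and y of chip1 in the frame of tray between -0.057 and 0.057 m and z of chip1 in the frame of tray between -0.005 and 0.036 m and x of chip2 in the frame of tray between -0.1 and 0.1 m and y of chip2 in the frame of tray between -0.057 and 0.057 m and z of chip2 in the frame of tray between -0.005 and 0.036 m and x of chip3 in the frame of tray between -0.1 and 0.1 m and y of chip3 in the frame of tray between -0.057 and 0.057 m and z of chip3 in the frame of tray between -0.005 and 0.036 m), for 0.1 s.
3. the scraper stands on its sole on the bench, released (height (world z) of scraper below 0.006 m and angle between scraper's own z axis and vertical below 0.1 rad and linear speed of scraper below 0.02 m/s and contact force between the fingers and scraper below 0.1 N), for 0.1 s.
4. the pulley is over the stub, flat on the face, released (horizontal distance between pulley and crank_foot below 0.005 m and z of pulley in the frame of crank_foot below 0.003 m and angle between pulley's own z axis and vertical below 0.06 rad and linear speed of pulley below 0.02 m/s and contact force between the fingers and pulley below 0.1 N), for 0.2 s.
At the end, for the whole second after the job is handed in: All three pieces lie in the tray, below 36 mm; the scraper stands on its sole on the bench (within 6 mm, 0.1 rad); the pulley is over the stub (within 5 mm of its axis), flat on the cover (within 3 mm, 0.06 rad); scraper and pulley are released and at rest (all of step 2 and all of step 3 and all of step 4); the robot touches nothing.
It fails at once if the gripper or arm touches a broken piece (contact force between any of the fingers, the arm and chip1 above 0.5 N or contact force between any of the fingers, the arm and chip2 above 0.5 N or contact force between any of the fingers, the arm and chip3 above 0.5 N).
It fails at once if the lamp is bumped (more than 3 N) (contact force between lamp and anything else above 3 N).
It fails at once if one of the other loose things is shifted by more than 20 mm (distance of any of carburettor, choke_knob, screwdriver, spanner, piston, oil_bottle from where it was at the start of the episode above 0.02 m).
It also fails if it takes over 72 s, if anything falls off the work surface, if the arm or the gripper's body presses on something with over 40 N, if the wrist force passes 120 N, or if a joint passes its speed limit or range.

### The arm

A 6-joint arm with a two-finger parallel gripper is mounted at the origin on the work surface. World frame = base frame: x ahead of the robot, y to its left, z up, the work surface at z = 0. Lengths are in m, angles in degrees, forces in N, time in s.
With the tool pointing down it reaches from about 0.375 to 0.9 m from the base axis. Payload 3.1 kg.
Tool frame: the origin (TCP) lies on the centre line of the jaws, within the pads' length; the fingertips stand 19 mm ahead of it and the grasp point (between the pads) is the TCP (tips_ahead is the distance from the TCP to the fingertips, in m); z points along the fingers, y is the line along which they close (so a half turn about z gives the same grasp; the last joint's range is limited). The gripper opens to 87 mm and grips with 3 to 60 N. Pads are 19 mm wide; open, the fingers measure 117 mm over their backs; the gripper's body (75 mm by 190 mm) begins 51 mm behind the grasp point.
Start: joints at [-75.831, 30.224, 82.088, -0, 67.689, -10.227], TCP at [0.258, -0.569, 0.21] pointing down, gripper open.
Joint ranges: [-176.69, 176.69], [-43.24, 126.21], [12.49, 139.97], [-82, 262], [0, 151.66], [-163.58, 163.58]. Speed limits (degrees/s): [159.86, 159.86, 180, 180, 180, 180].

### API

Orientations are given as a 3x3 rotation matrix whose columns are the frame's x, y, z axes.
In Python, from rig import read_state, capture, hand_in, trace, landmark_of, tips_ahead gives the robot as it stands.
- The arm moves only by the shell command python3 -m jog 'ROWS'. ROWS is JSON, a list of rows, each an object of numbers: "tx", "ty", "tz": the shift along the tool's x, y, z in cm; "roll": the turn about the tool's z in rad; "jaw": the opening, from 0 (shut) to 1 (fully open). A call has 1 to 8 rows; each row shifts and turns the commanded pose from where the row before left it, along the tool's axes as they then stand; what a row does not reach is not made up. A row lasts 1/10 s, in which the tool goes at most 50 mm and 8.59 degrees, less where a joint would pass 70% of its speed; a pose out of reach is approached as far as the arm can. A call with a gripper value outside its range is refused whole. The fingers move at their own pace and stop on an object; the grip force is fixed at half the most. Time passes only in rows, so rows that do not move let the fingers close. It gives the time, the measured TCP pose, the force, the opening and the grip force at its end, in the units of the state.
- read_state(): the state, without advancing time (a new reading comes with each control period).
- capture(name): name is "side" or "top" or "wrist"; returns a dict with "img" (420x560x3 uint8, red, green, blue), "vertical_fov" (degrees; the focal length in pixels is half the picture's height over the tangent of half this angle, whatever the lens; pixels are square), "cx", "cy" (the principal point, pixels), "cam_to_world" (4x4, takes a point from camera to world coordinates); the wrist camera has in their place "tool_from_camera" (4x4, takes a point from camera to tool coordinates, whose origin is the TCP and whose axes are the flange's). Camera axes: x right, y up, looking along -z (the intrinsics and any distortion apply to the point x, -y, -z); pixel columns grow to the right and rows downward; lengths in m; the calibration is good to about 2 mm. A picture is of the moment at which its call begins: read the wrist's pose just before it. There is no depth.
- hand_in(): hands the job in; it is judged then, once.
Trained networks look in the newest picture that a camera, given by its name, has taken for a name from the list of things; names that differ only in an ending like _2 or _b are one class to them, and where a whole thing is asked for, a point or a joint stands for the part that bears it (a point fixed in the world has none). Each returns a list of dicts, best first, with "p" (0 to 1); they miss things now and then, are a little off and sometimes report something else, mostly with a low value. They report only what shows in the picture. A call takes as long as a camera call. They do not tell look-alikes from the thing itself.
- trace(camera, thing): "pixels" (420x560 bool, what is visible of it) and "bbox" ([left, top, width, height] in pixels, round what is visible of it).
- landmark_of(camera, thing): "point" ([row, column] in pixels: a listed point, or the origin of a listed thing).
The state is a dict: "time_s": time; "joint_positions": joint angles; "qvel": joint speeds; "tau": joint torques, N m; "position": TCP position; "tcp_rot": TCP orientation; "force": force on the tool from outside, world axes, zero at the start; "moment": the same for the moment, N m; "opening": opening from 0.0 (shut) to 1.0 (fully open); "grasp_force": force on a finger pad.
Only numpy, scipy, OpenCV 4.12 (cv2) and the standard library are available. Lean on these libraries where they do the work, as an engineer would, in place of code of your own. Each camera call takes 0.05 s, during which the arm holds its last target. There are 200 camera calls.

## Working session

There is one attempt and no reset: what is moved stays moved. The work goes in short steps, Python scripts to look and compute and a shell command to move; the robot and the scene stay as the last step left them, time stands still between calls to the robot, and variables do not carry over. Pictures are saved under pics/ and viewed, at most 10 in all, crops included, and the job is handed in when it is done.

```bash
ls; mkdir -p pics
cat > h.py <<'E'
import numpy as np, cv2
from rig import read_state, capture, hand_in, trace, landmark_of, tips_ahead
def cam(n):
    s=read_state(); c=capture(n)
    f=c["img"].shape[0]/2/np.tan(np.radians(c["vertical_fov"])/2)
    if n=="wrist":
        T=np.eye(4);T[:3,:3]=s["tcp_rot"];T[:3,3]=s["position"];M=T@np.array(c["tool_from_camera"])
    else: M=np.array(c["cam_to_world"])
    c["f"]=f;c["M"]=M;return c
def ray(c,row,col,z):
    """world point at height z seen at pixel"""
    d=np.array([(col-c["cx"])/c["f"],-(row-c["cy"])/c["f"],-1.])
    d=c["M"][:3,:3]@d;o=c["M"][:3,3];return o+d*(z-o[2])/d[2]
def proj(c,p):
    q=np.linalg.inv(c["M"])@np.append(p,1);return np.array([c["cy"]-c["f"]*q[1]/-q[2],c["cx"]+c["f"]*q[0]/-q[2]])
def save(c,n): cv2.imwrite("pics/"+n+".png",c["img"][:,:,::-1])
E
python3 - <<'E'
from h import *
np.set_printoptions(precision=3,suppress=True)
print({k:v for k,v in capture("top").items() if k!="img"})
s=read_state();print(s)
for n in("top","side"):
    c=cam(n);save(c,n+"0");print(n,c["M"],c["f"],[k for k in c])
    for t in "cover crank_foot tray lamp chip1 scraper scraper_grip pulley carburettor choke_knob screwdriver spanner piston oil_bottle".split():
        for r in landmark_of(n,t)[:5]:
            z={"cover":0,"crank_foot":.045,"chip1":.045,"scraper_grip":.072}.get(t,0)
            print(t,round(r["p"],2),np.array(r["point"]),ray(c,*r["point"],z))
E
```

```text
pics
{'vertical_fov': 56.43729077988414, 'cx': 272.032413522173, 'cy': 212.94469070675314, 'cam_to_world': array([[ 0.004,  0.985, -0.174,  0.44 ],
       [-1.   ,  0.004, -0.002,  0.012],
       [-0.001,  0.174,  0.985,  1.02 ],
       [ 0.   ,  0.   ,  0.   ,  1.   ]])}
{'time_s': 0.05, 'joint_positions': array([-75.829,  30.279,  82.155,  -0.001,  67.689, -10.227]), 'qvel': array([-0.043, -0.073, -0.058,  0.102,  0.03 ,  0.048]), 'tau': array([ -0.   , -44.137, -17.734,   0.064,   0.053,  -0.   ]), 'position': array([ 0.258, -0.568,  0.209]), 'tcp_rot': array([[ 0.911,  0.413, -0.001],
       [ 0.413, -0.911,  0.002],
       [ 0.   , -0.002, -1.   ]]), 'force': array([ 0.907,  0.209, -0.195]), 'moment': array([ 0.025, -0.016,  0.035]), 'grasp_force': 0.0, 'opening': 0.9971702657373508}
top [[ 0.004  0.985 -0.174  0.44 ]
 [-1.     0.004 -0.002  0.012]
 [-0.001  0.174  0.985  1.02 ]
 [ 0.     0.     0.     1.   ]] 391.34249542861266 ['img', 'vertical_fov', 'cx', 'cy', 'cam_to_world', 'f', 'M']
cover 0.58 [223.2 265.3] [0.593 0.032 0.   ]
crank_foot 0.72 [243.9 268.1] [0.535 0.023 0.
[... 1316 characters left out ...]
9 0.015 0.045]
chip1 0.57 [228.4 270.8] [0.645 0.032 0.045]
chip1 0.5 [237.  261.2] [0.648 0.081 0.045]
chip1 0.28 [295.  181.4] [0.698 0.369 0.045]
scraper 0.88 [193.1 350.8] [ 0.542 -0.335  0.   ]
scraper_grip 0.75 [175.2 381.5] [ 0.451 -0.354  0.072]
pulley 0.8 [323.6 265. ] [ 0.509  0.332 -0.   ]
pulley 0.37 [179.7 337.4] [ 0.617 -0.413  0.   ]
carburettor 0.84 [284.6 257.3] [0.591 0.216 0.   ]
choke_knob 0.57 [277.9 355.4] [0.382 0.095 0.   ]
screwdriver 0.71 [292.9 180.3] [0.745 0.318 0.   ]
screwdriver 0.44 [176.6 338.4] [ 0.623 -0.437  0.   ]
spanner 0.7 [294.2 179.5] [0.743 0.323 0.   ]
piston 0.7 [179.3 340.5] [ 0.608 -0.42   0.   ]
oil_bottle 0.96 [337.  200.6] [0.615 0.425 0.   ]
```

View pics/top0.png

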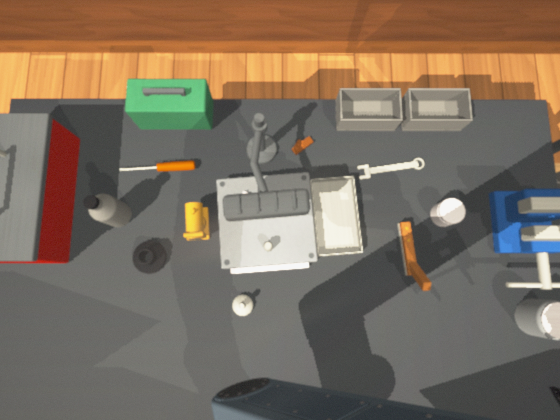

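View pics/side0.png

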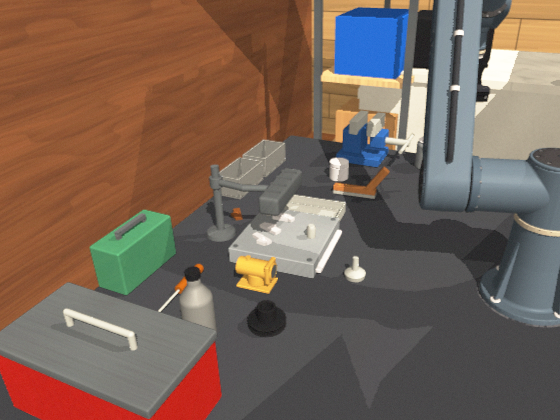

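Top: cover about (266,222), tray on its right (335,215), scraper (410,255), pulley (150,257), brown decoy (302,146). The side view shows the chips below the lamp at about (262,238), (272,229) and (285,217). I'll look closer.

Run:
```python
from h import *
np.set_printoptions(precision=4,suppress=True)
c=cam("side")
cv2.imwrite("pics/sidecrop.png",cv2.resize(c["img"][180:285,220:360,::-1],None,fx=5.5,fy=5.5,interpolation=cv2.INTER_CUBIC))
for t in("chip1","tray","cover"):
  for r in trace("side",t)[:5]:
    m=r["pixels"];ys,xs=np.nonzero(m)
    P=np.array([ray(c,y,x,.052 if t=="chip1" else .032 if t=="tray" else .045)[:2] for y,x in zip(ys,xs)],np.float32)
    print(t,round(r["p"],2),r["bbox"],m.sum(),ys.mean(),xs.mean(),cv2.minAreaRect(P),P.mean(0))
c=cam("top")
for t in("chip1","tray","cover","scraper","pulley","lamp","carburettor"):
  for r in trace("top",t)[:3]:
    m=r["pixels"];ys,xs=np.nonzero(m)
    z={"chip1":.052,"tray":.032,"cover":.045,"scraper":.02,"pulley":.018,"lamp":.195,"carburettor":.05}[t]
    P=np.array([ray(c,y,x,z)[:2] for y,x in zip(ys,xs)],np.float32)
    print(t,round(r["p"],2),r["bbox"],m.sum(),cv2.minAreaRect(P),P.mean(0))
cv2.imwrite("pics/topcrop.png",cv2.resize(c["img"][110:300,190:440,::-1],None,fx=3.1,fy=3.1,interpolation=cv2.INTER_CUBIC))
```

```text
chip1 0.74 [261.2, 219.6, 18.0, 16.6] 157 227.70063694267515 270.31847133757964 ((0.6415242552757263, 0.03673648089170456), (0.03835245221853256, 0.0696633905172348), 71.16619873046875) [0.6425 0.0396]
chip1 0.66 [250.3, 232.2, 23.1, 15.1] 142 239.09154929577466 261.7535211267606 ((0.6399443745613098, 0.10052423179149628), (0.03297439217567444, 0.06730929017066956), 64.19852447509766) [0.6369 0.0997]
chip1 0.58 [231.2, 208.7, 14.2, 9.4] 85 213.78823529411764 236.8235294117647 ((0.7666399478912354, 0.007012411952018738), (0.025396952405571938, 0.0650123581290245), 30.678421020507812) [0.7648 0.0083]
tray 0.85 [284.3, 194.2, 63.0, 25.3] 892 206.07623318385652 316.6883408071749 ((0.5901966691017151, -0.1580144762992859), (0.17739011347293854, 0.09737202525138855), 4.0839128494262695) [ 0.5886 -0.1561]
tray 0.39 [205.3, 165.0, 94.5, 79.0] 2482 197.82675261885575 252.71112006446415 ((0.7846349477767944, -0.14968213438987732), (0.30608808994293213, 0.5091996192932129), 30.413854598999023) [ 0.7916 -0.1371]
tray 0.36 [229.8, 208.8, 114.0, 69.9] 4775 242.21403141361256 290.8523560209424 ((0.
[... 1304 characters left out ...]
792338848114) [0.5041 0.3262]
pulley 0.2 [233.3, 291.5, 15.9, 21.9] 327 ((0.3867146074771881, 0.08567260950803757), (0.04879043996334076, 0.04501400142908096), 0.7251562476158142) [0.3861 0.0857]
pulley 0.17 [218.2, 173.1, 100.9, 98.6] 6501 ((0.5965521931648254, 0.028909415006637573), (0.2517307996749878, 0.24598556756973267), 4.740913391113281) [0.576  0.0286]
lamp 0.89 [222.4, 115.3, 91.1, 104.3] 3456 ((0.6941478252410889, 0.03443760424852371), (0.23599429428577423, 0.18619601428508759), 5.470290184020996) [0.6481 0.0307]
carburettor 0.9 [183.9, 199.7, 27.8, 38.2] 848 ((0.5925440192222595, 0.2021176517009735), (0.09392349421977997, 0.06263924390077591), 0.20799042284488678) [0.5905 0.2024]
```

View pics/sidecrop.png

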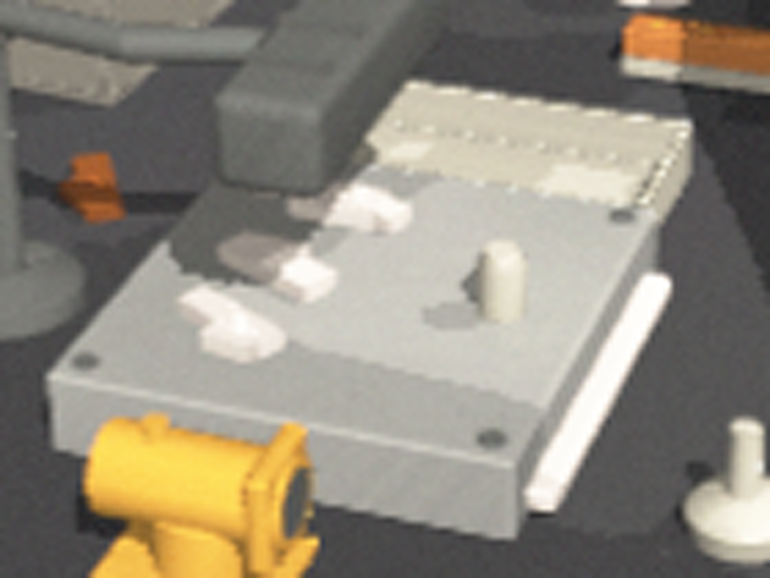

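View pics/topcrop.png

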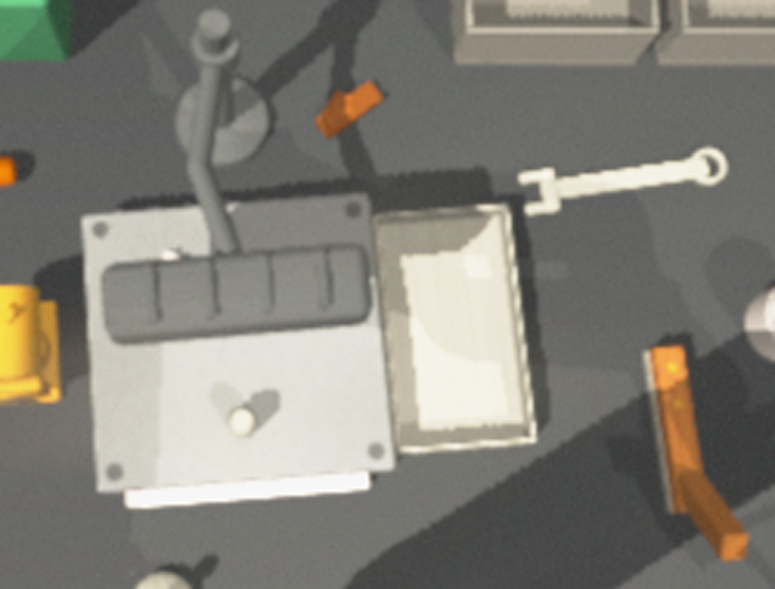

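Run:
```python
from h import *
np.set_printoptions(precision=4,suppress=True)
c=cam("top")
tp=lambda x,y,z:ray(c,y/3.1+110-.34,x/3.1+190-.34,z)
H=np.array([tp(*q,.045) for q in((99,230),(353,209),(376,450),(113,471))]);ctr=H.mean(0)
e=(H[0]-H[3]+H[1]-H[2]);yaw=np.arctan2(e[1],e[0]);print("cover",ctr,np.degrees(yaw),H)
C=np.array([tp(*q,.045) for q in((82,217),(370,195),(393,468),(98,490))]);print("corners",C.mean(0),C)
R=np.array([[np.cos(yaw),-np.sin(yaw)],[np.sin(yaw),np.cos(yaw)]])
loc=lambda p:(np.array(p)[:2]-ctr[:2])@R
print("foot pred",ctr[:2]+R@[-.07,0],"stub top",tp(242,415,.079))
print("lamp back top",[loc(tp(*q,.195)) for q in((106,268),(362,247))],"front bottom",[loc(tp(*q,.138)) for q in((118,342),(368,321))],"fronttop",[loc(tp(*q,.195)) for q in((118,342),(368,321))])
T=np.array([tp(*q,.032) for q in((374,217),(505,205),(536,441),(400,453))]);print("tray",T.mean(0),loc(T.mean(0)))
print("scraper top corners",[tp(*q,.028) for q in((652,348),(685,346),(688,510))],"sole",[tp(*q,0) for q in((645,352),(668,510))])
c2=cam("side")
sp=lambda x,y,z:ray(c2,y/5.5+180-.4,x/5.5+220-.4,z)
for n,pts in {"near":((180,300),(200,287),(285,340),(245,360)),"mid":((220,245),(240,233),(337,275),(318,302)),"far":((290,205),(310,193),(410,210),(385,232))}.items():
  print(n,*[loc(sp(*q,.054)) for q in pts])
def tri(n,i):
  A=np.zeros((3,3));b=np.zeros(3)
  for cc,(r,k) in zip((c,c2),i):
    o=cc["M"][:3,3];d=ray(cc,r,k,0)-o;d/=np.linalg.norm(d);P=np.eye(3)-np.outer(d,d);A+=P;b+=P@o
  print(n,np.linalg.solve(A,b))
for n in("scraper_grip","scraper","pulley","crank_foot","cover","tray","piston"): tri(n,[landmark_of(k,n)[0]["point"] for k in("top","side")])
```

```text
cover [0.5983 0.0303 0.045 ] 4.7117105469760645 [[ 0.6882  0.1435  0.045 ]
 [ 0.7069 -0.0666  0.045 ]
 [ 0.5078 -0.083   0.045 ]
 [ 0.4903  0.1272  0.045 ]]
corners [0.5967 0.0298 0.045 ] [[ 0.6992  0.1579  0.045 ]
 [ 0.7189 -0.0809  0.045 ]
 [ 0.4935 -0.0964  0.045 ]
 [ 0.4752  0.1387  0.045 ]]
foot pred [0.5285 0.0245] stub top [0.5321 0.024  0.079 ]
lamp back top [array([0.0317, 0.0852]), array([ 0.0326, -0.0937])] front bottom [array([-0.0114,  0.0858]), array([-0.0103, -0.099 ])] fronttop [array([-0.021 ,  0.0799]), array([-0.0199, -0.0929])]
tray [ 0.6102 -0.1497  0.032 ] [-0.0029 -0.1803]
scraper top corners [array([ 0.5938, -0.3139,  0.028 ]), array([ 0.5956, -0.3412,  0.028 ]), array([ 0.4616, -0.3359,  0.028 ])] sole [array([ 0.5947, -0.317 ,  0.    ]), array([ 0.4621, -0.3291,  0.    ])]
near [0.076  0.0544] [0.0717 0.0404] [0.0148 0.0715] [0.0259 0.0933]
mid [0.0783 0.0006] [ 0.0734 -0.0134] [0.0129 0.0091] [0.0125 0.0352]
far [ 0.0603 -0.0474] [ 0.0552 -0.062 ] [ 0.0009 -0.0616] [ 0.0052 -0.037 ]
scraper_grip [ 0.4518 -0.344   0.0746]
scraper [ 0.5375 -0.3301  0.0056]
pulley [ 0.5045  0.3307 -0.0015]
crank_foot [0.5325 0.0182 0.0315]
cover [0.5947 0.0361 0.0045]
tray [ 0.6154 -0.1463 -0.0021]
piston [ 0.6207 -0.4366 -0.0029]
```

The cover is centred at (0.598, 0.030), yaw 4.7°. The scraper is at (0.530, -0.336), yaw 5.2°, and its grip point agrees by two methods. First I turn, then approach the handle from above.

```bash
cat >> h.py <<'E'
CC=np.array([.598,.030]);YC=np.radians(4.7)
def go(x,y,z,yaw):
    "print the shifts (cm, after the roll) and roll (rad) to reach TCP x,y,z with tool-x yaw (deg)"
    s=read_state();R=np.array(s["tcp_rot"]);cy=np.arctan2(R[1,0],R[0,0]);w=np.radians(yaw)
    d=np.array([x,y,z])-s["position"];X=np.array([np.cos(w),np.sin(w)]);Y=np.array([np.sin(w),-np.cos(w)])
    print("tx %.2f ty %.2f tz %.2f roll %.3f"%(100*d[:2]@X,100*d[:2]@Y,-100*d[2],cy-w))
def loc2w(x,y): return CC+np.array([[np.cos(YC),-np.sin(YC)],[np.sin(YC),np.cos(YC)]])@[x,y]
def w2loc(p): return np.array([[np.cos(YC),-np.sin(YC)],[np.sin(YC),np.cos(YC)]]).T@(np.array(p)[:2]-CC)
E
python3 -m jog '[{"roll":0.112,"jaw":1},{"roll":0.112},{"roll":0.111},{"tx":2.9,"ty":-2.94},{"tx":2.9,"ty":-2.94},{"tx":2.9,"ty":-2.94},{"tx":2.9,"ty":-2.94},{"tx":2.9,"ty":-2.94}]'
python3 -m jog '[{"tx":2.9,"ty":-2.94},{"tx":2.9,"ty":-2.94},{"tx":0},{"tx":0}]'
python3 - <<'E'
from h import *
np.set_printoptions(precision=4,suppress=True)
s=read_state();print(s["position"],s["tcp_rot"]);go(.442,-.3445,.087,5.2)
c=cam("wrist");save(c,"w1")
for t,z in(("scraper_grip",.0719),("scraper",0)):
  for r in landmark_of("wrist",t)[:2]: print(t,r["p"],r["point"],ray(c,*r["point"],z))
E
```

```text
[ 0.2582 -0.5692  0.2099] [[ 0.9107  0.4131 -0.    ]
 [ 0.4131 -0.9107  0.    ]
 [ 0.     -0.     -1.    ]]
tx 20.34 ty -20.71 tz 12.29 roll 0.335$[0]: bad value
$[0]: bad value
```

View pics/w1.png

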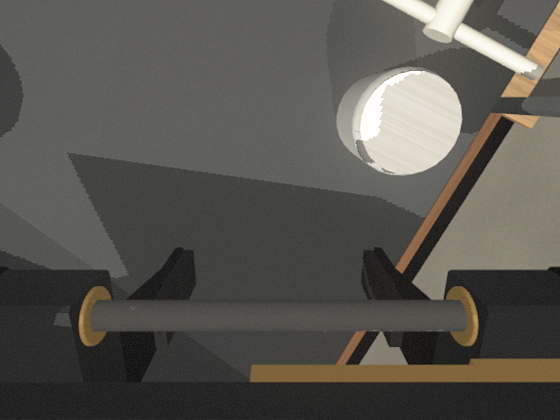

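The wrist camera shows only the bench and piston because the move was refused. I'll give all keys in each row.

```bash
python3 -m jog '[{"tx":0,"ty":0,"tz":0,"roll":0.112,"jaw":1},{"tx":0,"ty":0,"tz":0,"roll":0.112,"jaw":1},{"tx":0,"ty":0,"tz":0,"roll":0.111,"jaw":1},{"tx":2.9,"ty":-2.95,"tz":0,"roll":0,"jaw":1},{"tx":2.9,"ty":-2.95,"tz":0,"roll":0,"jaw":1},{"tx":2.9,"ty":-2.95,"tz":0,"roll":0,"jaw":1},{"tx":2.9,"ty":-2.95,"tz":0,"roll":0,"jaw":1},{"tx":2.9,"ty":-2.95,"tz":0,"roll":0,"jaw":1}]'
python3 -m jog '[{"tx":2.9,"ty":-2.95,"tz":0,"roll":0,"jaw":1},{"tx":2.9,"ty":-2.95,"tz":0,"roll":0,"jaw":1},{"tx":0,"ty":0,"tz":0,"roll":0,"jaw":1},{"tx":0,"ty":0,"tz":0,"roll":0,"jaw":1}]'
python3 - <<'E'
from h import *
np.set_printoptions(precision=4,suppress=True)
s=read_state();print(s["position"],s["tcp_rot"]);go(.442,-.3445,.087,5.2)
c=cam("wrist");save(c,"w2")
for t,z in(("scraper_grip",.0719),("scraper",0)):
  for r in landmark_of("wrist",t)[:2]: print(t,r["p"],r["point"],ray(c,*r["point"],z))
E
```

```text
time_s: 3.9
position: [0.3901, -0.4079, 0.2101]
tcp_rot: [[0.996, 0.09, 0.0], [0.09, -0.996, -0.0], [0.0, 0.0, -1.0]]
force: [-0.8, 0.2, -0.1]
opening: 0.998
grasp_force: 0.0
time_s: 4.3
position: [0.4421, -0.3446, 0.2101]
tcp_rot: [[0.996, 0.093, -0.0], [0.093, -0.996, -0.001], [-0.0, 0.001, -1.0]]
force: [0.1, -0.9, -0.6]
opening: 1.0
grasp_force: 0.0
[ 0.4421 -0.3446  0.2101] [[ 0.9956  0.0932 -0.0001]
 [ 0.0932 -0.9956 -0.0008]
 [-0.0002  0.0008 -1.    ]]
tx -0.01 ty -0.01 tz 12.31 roll 0.003
scraper_grip 0.71 [180.0, 275.3] [ 0.4532 -0.3407  0.0719]
scraper 0.66 [88.3, 276.0] [ 0.5351 -0.3335  0.    ]
```

View pics/w2.png

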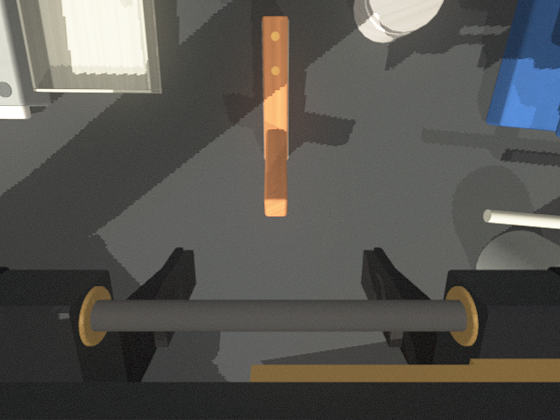

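The scraper sits straight ahead, with its bar at cols 262–289 and the handle end at (207,276), parallel to the tool. I'll descend and grip.

```bash
python3 -m jog '[{"tx":0,"ty":-0.2,"tz":3,"roll":0,"jaw":1},{"tx":0,"ty":0,"tz":3,"roll":0,"jaw":1},{"tx":0,"ty":0,"tz":3,"roll":0,"jaw":1},{"tx":0,"ty":0,"tz":2,"roll":0,"jaw":1},{"tx":0,"ty":0,"tz":1.3,"roll":0,"jaw":1},{"tx":0,"ty":0,"tz":0,"roll":0,"jaw":1}]'
python3 -m jog '[{"tx":0,"ty":0,"tz":0,"roll":0,"jaw":0},{"tx":0,"ty":0,"tz":0,"roll":0,"jaw":0},{"tx":0,"ty":0,"tz":0,"roll":0,"jaw":0},{"tx":0,"ty":0,"tz":0,"roll":0,"jaw":0},{"tx":0,"ty":0,"tz":0,"roll":0,"jaw":0},{"tx":0,"ty":0,"tz":0,"roll":0,"jaw":0},{"tx":0,"ty":0,"tz":0,"roll":0,"jaw":0},{"tx":0,"ty":0,"tz":0,"roll":0,"jaw":0}]'
python3 -m jog '[{"tx":0,"ty":0,"tz":0,"roll":0,"jaw":0},{"tx":0,"ty":0,"tz":0,"roll":0,"jaw":0},{"tx":0,"ty":0,"tz":-0.5,"roll":0,"jaw":0},{"tx":0,"ty":0,"tz":-1,"roll":0,"jaw":0},{"tx":0,"ty":0,"tz":-1.5,"roll":0,"jaw":0},{"tx":0,"ty":0,"tz":-2,"roll":0,"jaw":0},{"tx":0,"ty":0,"tz":-2,"roll":0,"jaw":0},{"tx":0,"ty":0,"tz":0,"roll":0,"jaw":0}]'
python3 - <<'E'
from h import *
c=cam("side");cv2.imwrite("pics/s2.png",cv2.resize(c["img"][110:230,300:460,::-1],None,fx=4,fy=4))
s=read_state();print(s["position"],s["opening"],s["grasp_force"],s["moment"])
E
```

```text
time_s: 5.05
position: [0.44, -0.3433, 0.0853]
tcp_rot: [[0.996, 0.089, -0.002], [0.089, -0.996, 0.003], [-0.002, -0.003, -1.0]]
force: [-0.6, 1.1, 0.1]
opening: 0.999
grasp_force: 0.0
time_s: 5.85
position: [0.4415, -0.3431, 0.0869]
tcp_rot: [[0.996, 0.091, -0.0], [0.091, -0.996, 0.0], [-0.0, -0.0, -1.0]]
force: [-0.1, 0.9, 0.2]
opening: 0.358
grasp_force: 0.0
time_s: 6.65
position: [0.4429, -0.3448, 0.16]
tcp_rot: [[0.996, 0.091, 0.004], [0.091, -0.996, -0.005], [0.004, 0.006, -1.0]]
force: [0.7, -0.2, -1.3]
opening: 0.215
grasp_force: 30.0
[ 0.44218564 -0.34395967  0.15853128] 0.2228270390381408 29.99423325061798 [ 0.04474841  0.17537955 -0.00786904]
```

View pics/s2.png

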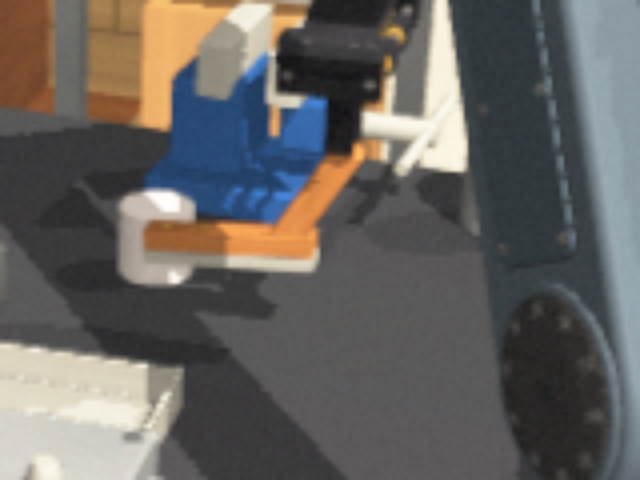

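Gripped and level. I'll carry it over to the +y side at clearance height, staying short of the lamp.

```bash
python3 -m jog '[{"tx":-1.7,"ty":-0.3,"tz":-2.1,"roll":0.008,"jaw":0},{"tx":-1.7,"ty":0,"tz":-2.1,"roll":0,"jaw":0},{"tx":0,"ty":-2,"tz":0,"roll":0,"jaw":0},{"tx":0,"ty":-3.4,"tz":0,"roll":0,"jaw":0},{"tx":0,"ty":-3.8,"tz":0,"roll":0,"jaw":0},{"tx":0,"ty":-3.8,"tz":0,"roll":0,"jaw":0},{"tx":0,"ty":-3.8,"tz":0,"roll":0,"jaw":0},{"tx":0,"ty":-3.8,"tz":0,"roll":0,"jaw":0}]'
python3 -c "
from h import *
s=read_state();print(w2loc(s['position']));go(*loc2w(-.22,.118),.2,4.7)"
```

```text
time_s: 7.5
position: [0.389, -0.1358, 0.198]
tcp_rot: [[0.997, 0.082, -0.002], [0.082, -0.997, 0.001], [-0.002, -0.002, -1.0]]
force: [0.7, 0.5, -1.3]
opening: 0.219
grasp_force: 30.0
[-0.22191368 -0.1481631 ]
tx 0.19 ty -26.62 tz -0.20 roll 0.000
```

```bash
python3 -m jog '[{"tx":0.2,"ty":-3.8,"tz":0,"roll":0,"jaw":0},{"tx":0,"ty":-3.8,"tz":0,"roll":0,"jaw":0},{"tx":0,"ty":-3.8,"tz":0,"roll":0,"jaw":0},{"tx":0,"ty":-3.8,"tz":0,"roll":0,"jaw":0},{"tx":0,"ty":-3.8,"tz":0,"roll":0,"jaw":0},{"tx":0,"ty":-3.8,"tz":0,"roll":0,"jaw":0},{"tx":0,"ty":-3.5,"tz":0,"roll":0,"jaw":0},{"tx":0,"ty":0,"tz":0,"roll":0,"jaw":0}]'
python3 - <<'E'
from h import *
s=read_state();print(w2loc(s['position']),s["position"]);go(*loc2w(-.22,.118),.147,4.7)
c=cam("wrist");save(c,"w3")
np.set_printoptions(precision=4,suppress=True)
for r in trace("wrist","chip1")[:4]:
  ys,xs=np.nonzero(r["pixels"]);print(r["p"],r["bbox"],w2loc(ray(c,ys.mean(),xs.mean(),.05)))
E
```

```text
time_s: 8.3
position: [0.3684, 0.1277, 0.1982]
tcp_rot: [[0.996, 0.088, -0.003], [0.088, -0.996, 0.001], [-0.003, -0.002, -1.0]]
force: [0.8, -1.8, -2.3]
opening: 0.217
grasp_force: 30.0
[-0.22083431  0.11620386] [0.3683867  0.12771828 0.19815137]
tx 0.08 ty -0.18 tz 5.12 roll 0.006
```

View pics/w3.png

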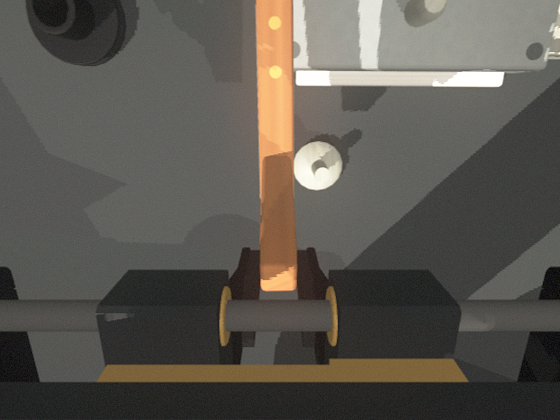

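The scraper bar is held straight (cols 258–297). The choke knob at (318,165) stays clear on the right. I'll lower partly, slide in under the lamp on the +y side, then touch down.

```bash
python3 -m jog '[{"tx":0,"ty":-0.2,"tz":1.8,"roll":0.003,"jaw":0},{"tx":0,"ty":0,"tz":1.8,"roll":0,"jaw":0},{"tx":2,"ty":0,"tz":0,"roll":0,"jaw":0},{"tx":3,"ty":0,"tz":0,"roll":0,"jaw":0},{"tx":3,"ty":0,"tz":0,"roll":0,"jaw":0},{"tx":3,"ty":0,"tz":0,"roll":0,"jaw":0},{"tx":2,"ty":0,"tz":0,"roll":0,"jaw":0},{"tx":0,"ty":0,"tz":0,"roll":0,"jaw":0}]'
python3 - <<'E'
from h import *
np.set_printoptions(precision=4,suppress=True)
s=read_state();print(w2loc(s['position']),s["position"],s["force"]);go(*loc2w(-.068,.116),.133,4.7)
c=cam("side");cv2.imwrite("pics/s3.png",cv2.resize(c["img"][150:290,210:360,::-1],None,fx=4,fy=4,interpolation=cv2.INTER_CUBIC))
E
```

```text
time_s: 9.2
position: [0.5039, 0.135, 0.1627]
tcp_rot: [[0.997, 0.077, 0.004], [0.077, -0.997, -0.0], [0.004, 0.001, -1.0]]
force: [-0.2, 0.6, -1.9]
opening: 0.217
grasp_force: 30.0
[-0.0852  0.1123] [0.5039 0.135  0.1627] [-0.2174  0.5727 -1.9207]
tx 1.72 ty -0.37 tz 2.97 roll -0.005
```

View pics/s3.png

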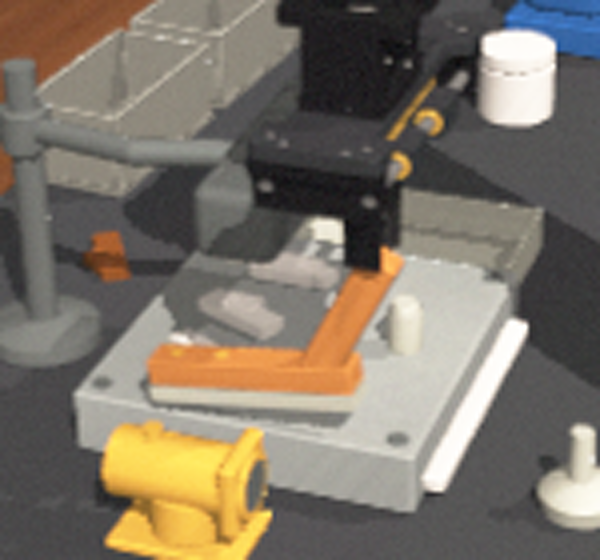

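The bar hovers level at the +y edge, lamp and stub clear, the near chip behind it at about (190,340). I'll touch down.

```bash
python3 -m jog '[{"tx":0.8,"ty":-0.7,"tz":0.8,"roll":-0.005,"jaw":0},{"tx":0.8,"ty":0,"tz":0.8,"roll":0,"jaw":0},{"tx":0,"ty":0,"tz":0.7,"roll":0,"jaw":0},{"tx":0,"ty":0,"tz":0.4,"roll":0,"jaw":0},{"tx":0,"ty":0,"tz":0.1,"roll":0,"jaw":0},{"tx":0,"ty":0,"tz":0,"roll":0,"jaw":0}]'
python3 - <<'E'
from h import *
np.set_printoptions(precision=4,suppress=True)
s=read_state();print(w2loc(s['position']),s["position"],s["force"]);go(*loc2w(-.068,.118),.132,4.7)
E
```

```text
time_s: 9.85
position: [0.5147, 0.1452, 0.1348]
tcp_rot: [[0.996, 0.085, -0.001], [0.085, -0.996, -0.0], [-0.001, 0.0, -1.0]]
force: [-1.1, -0.7, 1.0]
opening: 0.215
grasp_force: 30.0
[-0.0736  0.1216] [0.5147 0.1452 0.1348] [-1.0973 -0.7257  1.0359]
tx 0.56 ty 0.36 tz 0.28 roll 0.003
```

```bash
python3 -m jog '[{"tx":0,"ty":0,"tz":0.1,"roll":0,"jaw":0},{"tx":0,"ty":0,"tz":0,"roll":0,"jaw":0}]'
python3 -m jog '[{"tx":0,"ty":0,"tz":0.1,"roll":0,"jaw":0},{"tx":0,"ty":0,"tz":0,"roll":0,"jaw":0}]'
python3 - <<'E'
from h import *
np.set_printoptions(precision=4,suppress=True)
for i in range(3):
  cam("top");s=read_state();print(w2loc(s['position']),s["position"],s["force"]);go(*loc2w(-.068,.118),.132,4.7)
E
```

```text
time_s: 10.05
position: [0.5154, 0.1452, 0.1342]
tcp_rot: [[0.996, 0.085, 0.001], [0.085, -0.996, 0.0], [0.001, 0.0, -1.0]]
force: [-1.0, 0.2, 1.1]
opening: 0.215
grasp_force: 30.0
time_s: 10.25
position: [0.5154, 0.1452, 0.133]
tcp_rot: [[0.996, 0.085, 0.0], [0.085, -0.996, 0.0], [0.0, -0.0, -1.0]]
force: [-1.2, 0.3, 0.9]
opening: 0.219
grasp_force: 30.0
[-0.0729  0.1215] [0.5154 0.1451 0.133 ] [-0.9643  0.4025  0.224 ]
tx 0.49 ty 0.35 tz 0.10 roll 0.003
[-0.0729  0.1215] [0.5154 0.1451 0.133 ] [-1.4069 -0.4905  0.9426]
tx 0.49 ty 0.35 tz 0.10 roll 0.003
[-0.0729  0.1215] [0.5154 0.1451 0.133 ] [-0.9087  0.2089  0.9329]
tx 0.49 ty 0.35 tz 0.10 roll 0.003
```

```bash
python3 -m jog '[{"tx":0.2,"ty":0,"tz":0,"roll":0,"jaw":0},{"tx":0.2,"ty":0.5,"tz":0,"roll":0.003,"jaw":0},{"tx":0,"ty":1,"tz":0,"roll":0,"jaw":0},{"tx":0,"ty":1,"tz":0,"roll":0,"jaw":0},{"tx":0,"ty":1,"tz":0,"roll":0,"jaw":0},{"tx":0,"ty":1,"tz":0,"roll":0,"jaw":0},{"tx":0,"ty":1,"tz":0,"roll":0,"jaw":0},{"tx":0,"ty":1,"tz":0,"roll":0,"jaw":0}]'
python3 - <<'E'
from h import *
np.set_printoptions(precision=4,suppress=True)
c=cam("side");cv2.imwrite("pics/s4.png",cv2.resize(c["img"][150:290,210:360,::-1],None,fx=4,fy=4,interpolation=cv2.INTER_CUBIC))
s=read_state();print(w2loc(s['position']),s["position"],s["force"]);go(*loc2w(-.068,-.13),.132,4.7)
for r in trace("side","chip1")[:5]:
  ys,xs=np.nonzero(r["pixels"]);print(r["p"],r["bbox"],w2loc(ray(c,ys.mean(),xs.mean(),.052)))
E
```

```text
time_s: 11.2
position: [0.5247, 0.0797, 0.133]
tcp_rot: [[0.997, 0.081, 0.0], [0.081, -0.997, 0.0], [0.0, -0.0, -1.0]]
force: [-0.1, 0.7, 0.5]
opening: 0.219
grasp_force: 30.0
[-0.0688  0.0541] [0.525  0.0783 0.133 ] [ 0.153  -0.6656 -0.1835]
tx 0.08 ty 18.41 tz 0.10 roll -0.001
0.68 [263.0, 222.3, 18.9, 11.7] [0.046  0.0032]
0.62 [271.6, 212.5, 20.2, 8.8] [ 0.031  -0.0582]
0.25 [230.0, 212.5, 112.3, 64.2] [-0.0428  0.0647]
```

```bash
python3 -m jog '[{"tx":0,"ty":1,"tz":0,"roll":0,"jaw":0},{"tx":0,"ty":1,"tz":0,"roll":0,"jaw":0},{"tx":0,"ty":1,"tz":0,"roll":0,"jaw":0},{"tx":0,"ty":1,"tz":0,"roll":0,"jaw":0},{"tx":0,"ty":1,"tz":0,"roll":0,"jaw":0},{"tx":0,"ty":1,"tz":0,"roll":0,"jaw":0},{"tx":0,"ty":1,"tz":0,"roll":0,"jaw":0},{"tx":0,"ty":1,"tz":0,"roll":0,"jaw":0}]'
python3 - <<'E'
from h import *
np.set_printoptions(precision=4,suppress=True)
s=read_state();print(w2loc(s['position']),s["position"],s["force"]);go(*loc2w(-.068,-.13),.132,4.7)
for n in("side","top"):
 c=cam(n)
 for r in trace(n,"chip1")[:5]:
  ys,xs=np.nonzero(r["pixels"]);print(n,r["p"],r["bbox"],w2loc(ray(c,ys.mean(),xs.mean(),.052)))
E
```

```text
time_s: 12.1
position: [0.5312, 0.0001, 0.1329]
tcp_rot: [[0.997, 0.082, -0.0], [0.082, -0.997, 0.0], [-0.0, -0.0, -1.0]]
force: [-0.3, 1.7, -0.5]
opening: 0.214
grasp_force: 30.0
[-0.069  -0.0243] [0.5312 0.0001 0.1329] [-0.3105  1.7176 -0.5007]
tx 0.10 ty 10.57 tz 0.09 roll -0.000
side 0.53 [280.8, 206.2, 14.6, 10.7] [ 0.0285 -0.0927]
side 0.51 [285.4, 194.3, 60.3, 24.7] [-0.0456 -0.1503]
side 0.43 [227.6, 208.0, 16.7, 10.1] [ 0.1635 -0.0342]
top 0.44 [294.7, 137.3, 19.2, 17.4] [ 0.1865 -0.109 ]
```

```bash
python3 -m jog '[{"tx":0,"ty":1,"tz":0,"roll":0,"jaw":0},{"tx":0,"ty":1,"tz":0,"roll":0,"jaw":0},{"tx":0,"ty":1,"tz":0,"roll":0,"jaw":0},{"tx":0,"ty":1,"tz":0,"roll":0,"jaw":0},{"tx":0,"ty":1,"tz":0,"roll":0,"jaw":0},{"tx":0,"ty":1,"tz":0,"roll":0,"jaw":0},{"tx":0,"ty":1,"tz":0,"roll":0,"jaw":0},{"tx":0,"ty":1,"tz":0,"roll":0,"jaw":0}]'
python3 -m jog '[{"tx":0,"ty":1,"tz":0,"roll":0,"jaw":0},{"tx":0,"ty":1,"tz":0,"roll":0,"jaw":0},{"tx":0,"ty":0.7,"tz":0,"roll":0,"jaw":0},{"tx":0,"ty":0,"tz":0,"roll":0,"jaw":0},{"tx":0,"ty":0,"tz":0,"roll":0,"jaw":0}]'
python3 - <<'E'
from h import *
np.set_printoptions(precision=4,suppress=True)
s=read_state();print(w2loc(s['position']),s["position"],s["force"]);go(*loc2w(-.068,-.13),.132,4.7)
ims=[]
for n in("side","top"):
 c=cam(n);ims.append(c["img"])
 for r in trace(n,"chip1")[:5]:
  ys,xs=np.nonzero(r["pixels"]);print(n,r["p"],r["bbox"],w2loc(ray(c,ys.mean(),xs.mean(),.01)))
E
```

```text
time_s: 13.1
position: [0.5377, -0.0797, 0.1329]
tcp_rot: [[0.997, 0.082, -0.0], [0.082, -0.997, -0.0], [-0.0, 0.0, -1.0]]
force: [-0.5, 1.1, -1.6]
opening: 0.215
grasp_force: 30.0
time_s: 13.6
position: [0.54, -0.1059, 0.1329]
tcp_rot: [[0.997, 0.081, 0.0], [0.081, -0.997, -0.0], [0.0, 0.0, -1.0]]
force: [-0.2, -0.0, -1.0]
opening: 0.215
grasp_force: 30.0
[-0.069  -0.1307] [ 0.54   -0.1059  0.1329] [-0.2447 -0.0298 -0.9644]
tx 0.10 ty -0.07 tz 0.09 roll -0.001
side 0.39 [232.7, 207.1, 12.6, 14.4] [ 0.1959 -0.0971]
top 0.78 [295.9, 137.5, 20.5, 18.0] [ 0.2011 -0.1129]
```

```bash
python3 -m jog '[{"tx":0,"ty":0,"tz":-1,"roll":0,"jaw":0},{"tx":0,"ty":0,"tz":-2,"roll":0,"jaw":0},{"tx":-2,"ty":0,"tz":0,"roll":0,"jaw":0},{"tx":-3.4,"ty":1,"tz":0,"roll":0,"jaw":0},{"tx":-3.4,"ty":2,"tz":0,"roll":0,"jaw":0},{"tx":-2.9,"ty":3,"tz":0,"roll":0,"jaw":0},{"tx":0,"ty":4,"tz":0,"roll":0,"jaw":0},{"tx":0,"ty":4,"tz":0,"roll":0,"jaw":0}]'
python3 -m jog '[{"tx":0,"ty":4,"tz":0,"roll":0,"jaw":0},{"tx":0,"ty":3.4,"tz":0,"roll":0,"jaw":0},{"tx":0,"ty":1.5,"tz":0,"roll":0,"jaw":0},{"tx":0,"ty":0,"tz":0,"roll":0,"jaw":0}]'
python3 - <<'E'
from h import *
np.set_printoptions(precision=4,suppress=True)
s=read_state();print(w2loc(s['position']),s["position"],s["force"]);go(.442,-.3445,.088,4.7)
c=cam("top")
for r in trace("top","chip1")[:6]:
  ys,xs=np.nonzero(r["pixels"]);print(r["p"],r["bbox"],w2loc(ray(c,ys.mean(),xs.mean(),.01)))
a=cv2.resize(c["img"][160:265,210:370,::-1],(560,368),interpolation=cv2.INTER_CUBIC)
c=cam("side")
for r in trace("side","chip1")[:6]:
  ys,xs=np.nonzero(r["pixels"]);print(r["p"],r["bbox"],w2loc(ray(c,ys.mean(),xs.mean(),.01)),w2loc(ray(c,ys.mean(),xs.mean(),.05)))
b=cv2.resize(c["img"][185:285,225:350,::-1],(290,232),interpolation=cv2.INTER_CUBIC)
o=np.zeros((600,560,3),np.uint8);o[:368]=a;o[368:,:290]=b
b=cv2.resize(c["img"][190:225,280:350,::-1],(270,135),interpolation=cv2.INTER_CUBIC);o[368:503,290:]=b
cv2.imwrite("pics/combo.png",o)
E
```

```text
time_s: 14.6
position: [0.433, -0.2544, 0.1634]
tcp_rot: [[0.997, 0.082, -0.002], [0.082, -0.997, 0.002], [-0.002, -0.003, -1.0]]
force: [1.1, 0.6, -1.6]
opening: 0.205
grasp_force: 28.1
time_s: 15.0
position: [0.4422, -0.3452, 0.1634]
tcp_rot: [[0.997, 0.08, 0.001], [0.08, -0.997, -0.001], [0.001, 0.001, -1.0]]
force: [0.6, 0.5, 0.5]
opening: 0.008
grasp_force: 0.0
[-0.186  -0.3612] [ 0.4422 -0.3452  0.1634] [0.639  0.5131 0.4637]
tx -0.02 ty -0.07 tz 7.54 roll -0.002
0.7 [323.4, 192.2, 11.9, 21.1] [ 0.0409 -0.1696]
0.69 [313.1, 186.1, 12.6, 20.2] [ 0.0546 -0.1435]
0.55 [316.3, 204.0, 11.3, 22.6] [ 0.0045 -0.1407]
0.54 [294.5, 139.2, 23.4, 17.6] [ 0.2007 -0.1125]
```

View pics/combo.png

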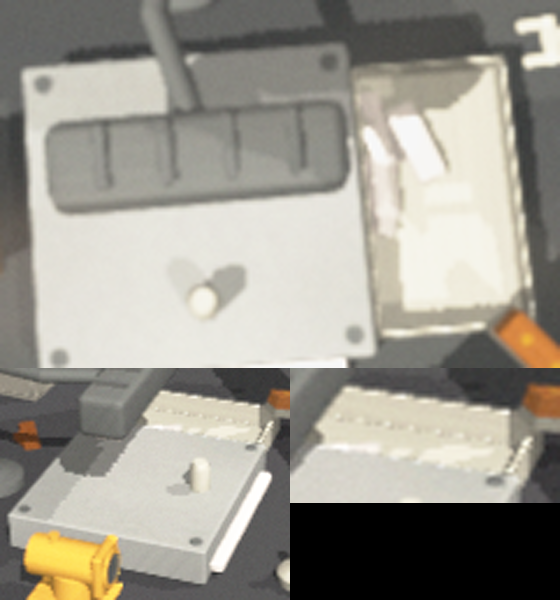

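All three chips lie in the tray (crop about (375,150), (420,140), (385,205)) and the cover is clear. But the scraper slipped out of the grip while being carried; an end of it shows at crop (520,330), near the tray's corner. I'll locate it by measurement.

```bash
python3 -m jog '[{"tx":0,"ty":3,"tz":-3,"roll":0,"jaw":1},{"tx":-2,"ty":3,"tz":-2,"roll":0,"jaw":1},{"tx":-2,"ty":3,"tz":0,"roll":0,"jaw":1},{"tx":0,"ty":3,"tz":0,"roll":0,"jaw":1},{"tx":0,"ty":0,"tz":0,"roll":0,"jaw":1},{"tx":0,"ty":0,"tz":0,"roll":0,"jaw":1},{"tx":0,"ty":0,"tz":0,"roll":0,"jaw":1}]'
cat > f.py <<'E'
from h import *
np.set_printoptions(precision=4,suppress=True)
cs={}
for n in("top","side","wrist"):
  c=cs[n]=cam(n)
  hsv=cv2.cvtColor(c["img"],cv2.COLOR_RGB2HSV)
  for t in("scraper","scraper_grip"):
    for r in landmark_of(n,t)[:2]:print(n,t,round(r["p"],2),r["point"],ray(c,*r["point"],0),ray(c,*r["point"],.03),ray(c,*r["point"],.072))
  for r in trace(n,"scraper")[:1]:
    m=r["pixels"].astype(np.uint8);cn=max(cv2.findContours(m,0,2)[0],key=cv2.contourArea)
    print(n,"mask",round(r["p"],2),r["bbox"],m.sum(),cv2.minAreaRect(cn),"poly",cv2.approxPolyDP(cn,2,True)[:,0].tolist())
  np.save("pics/"+n+".npy",c["img"])
E
python3 f.py
```

```text
time_s: 15.9
position: [0.4121, -0.4639, 0.2126]
tcp_rot: [[0.997, 0.083, -0.001], [0.083, -0.997, 0.002], [-0.001, -0.003, -1.0]]
force: [0.5, 0.7, -0.9]
opening: 0.555
grasp_force: 0.0
top scraper 0.88 [267.9, 369.7] [ 0.4778 -0.2386  0.    ] [ 0.4767 -0.2312  0.03  ] [ 0.4751 -0.2208  0.072 ]
top scraper_grip 0.84 [290.5, 406.0] [ 0.4209 -0.329   0.    ] [ 0.4215 -0.319   0.03  ] [ 0.4223 -0.3049  0.072 ]
top scraper_grip 0.27 [216.0, 333.0] [ 0.6133 -0.147   0.    ] [ 0.6082 -0.1424  0.03  ] [ 0.6011 -0.1358  0.072 ]
top mask 0.56 [349.6, 248.4, 70.9, 57.0] 907 ((384.04052734375, 277.6393737792969), (84.86489868164062, 14.372281074523926), 40.10091018676758) poly [[350, 254], [384, 287], [392, 289], [413, 305], [419, 302], [417, 296], [388, 277], [360, 248], [356, 247]]
side scraper_grip 0.84 [186.4, 389.8] [ 0.4396 -0.4304  0.    ] [ 0.4255 -0.3705  0.03  ] [ 0.4057 -0.2866  0.072 ]
side mask 0.62 [338.4, 173.0, 61.1, 37.8] 710 ((371.66741943359375, 197.47544860839844), (24.969181060791016, 61.096038818359375), 68.4046859741211) poly [[398, 181], [392, 176], [370, 197], [344, 195], [341, 203], [347, 206], [379, 208], [382, 196]]
wrist scraper 0.94 [92.0, 52.8] [ 0.4821 -0.2191  0.    ] [ 0.4831 -0.2376  0.03  ] [ 0.4846 -0.2635  0.072 ]
wrist scraper_grip 0.56 [172.3, 109.0] [ 0.3993 -0.273   0.    ] [ 0.4067 -0.2874  0.03  ] [ 0.4172 -0.3075  0.072 ]
wrist mask 0.66 [0.2, 35.1, 133.3, 166.4] 6568 ((68.04595947265625, 114.72918701171875), (206.61106872558594, 58.25310516357422), 48.918243408203125) poly [[0, 37], [0, 81], [69, 130], [77, 140], [102, 198], [117, 204], [124, 203], [132, 191], [111, 145], [120, 130]]
```

```bash
cat > fit.py <<'E'
from h import *
from scipy.optimize import minimize
from scipy.spatial.transform import Rotation as Ro
np.set_printoptions(precision=4,suppress=True)
import itertools
S=np.array(list(itertools.product((-1,1),repeat=3)))
bar=S*[.0675,.013,.014]+[0,0,.014]
a=.6;u=np.array([-np.sin(a),0,np.cos(a)]);v=np.array([np.cos(a),0,np.sin(a)]);g=np.array([-.0777,0,.0719])
hd=np.array([g+u*(-.054 if s[0]<0 else .034)+v*.012*s[2]+np.array([0,.010*s[1],0]) for s in S])
V=[]
for n in("top","side","wrist"):
  c=cam(n);r=trace(n,"scraper")
  if r and r[0]["p"]>.4 :V.append((n,c,r[0]["pixels"].astype(np.uint8)))
def sil(c,q):
  T=Ro.from_euler("ZYX",q[3:6]).as_matrix();m=np.zeros(c["img"].shape[:2],np.uint8)
  for P in(bar,hd):
    p=np.array([proj(c,T@x+q[:3])[::-1] for x in P]);cv2.fillConvexPoly(m,cv2.convexHull((p*16).astype(np.int32)),1,shift=4)
  return m
def cost(q,l=0):
  k=[]
  for n,c,m in V:
    s=sil(c,q);k.append(1-(s&m).sum()/max(1,(s|m).sum()))
  if l:print([v[0] for v in V],np.round(k,2))
  return np.mean(k)
best=None
for z,ro in((0,0),(.01,0)):
 for yaw in(.7,.85,1.0):
  q0=np.array([.475,-.245,z,yaw,0,ro])
  s=np.vstack([q0]+[q0+d for d in np.diag([.012,.012,.01,.15,.12,.12])])
  r=minimize(cost,q0,method="Nelder-Mead",options=dict(initial_simplex=s,maxiter=400,xatol=1e-4,fatol=1e-4))
  if best is None or r.fun<best.fun:best=r
q=best.x;print("xyz",q[:3],"yaw,pitch,roll deg",np.degrees(q[3:]),best.fun);cost(q,1)
print("grip",Ro.from_euler("ZYX",q[3:]).as_matrix()@g+q[:3])
f=lambda p:cost([p[0],p[1],0,p[2],0,0])
r=minimize(f,[q[0],q[1],q[3]],method="Nelder-Mead",options=dict(initial_simplex=[[q[0],q[1],q[3]],[q[0]+.01,q[1],q[3]],[q[0],q[1]+.01,q[3]],[q[0],q[1],q[3]+.1]]));print("upright",r.x,r.fun)
E
python3 fit.py
```

```text
xyz [ 0.4802 -0.2337  0.0176] yaw,pitch,roll deg [ 47.4195 -15.8473   0.0012] 0.08014087598067172
['top', 'side', 'wrist'] [0.06 0.1  0.08]
grip [ 0.4163 -0.3032  0.0655]
upright [ 0.4725 -0.2451  0.7993] 0.3178054980342017
```

The fit in three views agrees. The scraper leans at 16° with its front end on the tray's rim, at yaw 47.4° and grip (0.416, -0.303, 0.066). I'll regrasp it and stand it properly.

```bash
python3 -m jog '[{"tx":0,"ty":0,"tz":0,"roll":-0.125,"jaw":1},{"tx":0,"ty":0,"tz":0,"roll":-0.125,"jaw":1},{"tx":0,"ty":0,"tz":0,"roll":-0.125,"jaw":1},{"tx":0,"ty":0,"tz":0,"roll":-0.125,"jaw":1},{"tx":0,"ty":0,"tz":0,"roll":-0.125,"jaw":1},{"tx":0,"ty":0,"tz":0,"roll":-0.12,"jaw":1},{"tx":0,"ty":0,"tz":0,"roll":0,"jaw":1},{"tx":0,"ty":0,"tz":0,"roll":0,"jaw":1}]'
python3 -c "
from h import *
s=read_state();print(s['position'],s['joint_positions']);go(.4163,-.3032,.063,47.4)"
```

```text
time_s: 17.6
position: [0.4119, -0.4664, 0.2129]
tcp_rot: [[0.679, 0.734, 0.0], [0.734, -0.679, -0.0], [0.0, 0.0, -1.0]]
force: [-0.2, -0.4, 0.0]
opening: 1.0
grasp_force: 0.0
[ 0.41194253 -0.46637459  0.21293817] [-5.88228762e+01  2.98259531e+01  8.23151585e+01  2.09135782e-03
  6.78572563e+01 -1.60469130e+01]
tx 12.31 ty -10.72 tz 14.99 roll -0.003
```

```bash
python3 -m jog '[{"tx":2.4,"ty":-2.1,"tz":0,"roll":0,"jaw":1},{"tx":2.5,"ty":-2.2,"tz":0,"roll":0,"jaw":1},{"tx":2.5,"ty":-2.2,"tz":0,"roll":0,"jaw":1},{"tx":2.5,"ty":-2.2,"tz":0,"roll":0,"jaw":1},{"tx":2.4,"ty":-2,"tz":0,"roll":0,"jaw":1},{"tx":0,"ty":0,"tz":0,"roll":0,"jaw":1},{"tx":0,"ty":0,"tz":0,"roll":0,"jaw":1}]'
python3 fit.py; python3 -c "
from h import *
s=read_state();print(s['position']);go(.4163,-.3032,.063,47.4)"
```

```text
time_s: 18.3
position: [0.4169, -0.3032, 0.2133]
tcp_rot: [[0.677, 0.736, 0.001], [0.736, -0.677, -0.001], [-0.0, 0.001, -1.0]]
force: [-0.1, -0.5, 0.2]
opening: 0.999
grasp_force: 0.0
xyz [ 0.4813 -0.234   0.016 ] yaw,pitch,roll deg [ 47.7599 -15.4609  -1.2673] 0.108338391278947
['top', 'side', 'wrist'] [0.14 0.11 0.08]
grip [ 0.4169 -0.3025  0.0645]
upright [ 0.4724 -0.243   0.8112] 0.25875973565322835
[ 0.4165239  -0.30442438  0.21286313]
tx 0.07 ty -0.10 tz 14.99 roll -0.002
```

```bash
python3 -m jog '[{"tx":0.7,"ty":0,"tz":3,"roll":0,"jaw":1},{"tx":0,"ty":0,"tz":3.5,"roll":0,"jaw":1},{"tx":0,"ty":0,"tz":3.5,"roll":0,"jaw":1},{"tx":0,"ty":0,"tz":3,"roll":0,"jaw":1},{"tx":0,"ty":0,"tz":2.2,"roll":0,"jaw":1},{"tx":0,"ty":0,"tz":0,"roll":0,"jaw":1},{"tx":0,"ty":0,"tz":0,"roll":0,"jaw":0},{"tx":0,"ty":0,"tz":0,"roll":0,"jaw":0}]'
python3 -m jog '[{"tx":0,"ty":0,"tz":0,"roll":0,"jaw":0},{"tx":0,"ty":0,"tz":0,"roll":0,"jaw":0},{"tx":0,"ty":0,"tz":0,"roll":0,"jaw":0},{"tx":0,"ty":0,"tz":0,"roll":0,"jaw":0},{"tx":0,"ty":0,"tz":0,"roll":0,"jaw":0},{"tx":0,"ty":0,"tz":0,"roll":0,"jaw":0},{"tx":0,"ty":0,"tz":0,"roll":0,"jaw":0},{"tx":0,"ty":0,"tz":0,"roll":0,"jaw":0}]'
python3 -m jog '[{"tx":0,"ty":0,"tz":-0.3,"roll":0,"jaw":0},{"tx":0,"ty":0,"tz":-0.6,"roll":0,"jaw":0},{"tx":-0.4,"ty":0,"tz":-0.6,"roll":0,"jaw":0},{"tx":-0.8,"ty":0,"tz":0,"roll":0,"jaw":0},{"tx":-1,"ty":0,"tz":0,"roll":0,"jaw":0},{"tx":-1,"ty":0,"tz":0,"roll":0,"jaw":0},{"tx":-1,"ty":0,"tz":0,"roll":0,"jaw":0},{"tx":-1,"ty":0,"tz":0,"roll":0,"jaw":0}]'
python3 -m jog '[{"tx":-1,"ty":0,"tz":0,"roll":0,"jaw":0},{"tx":-0.8,"ty":0,"tz":0,"roll":0,"jaw":0},{"tx":-0.4,"ty":0,"tz":0,"roll":0,"jaw":0},{"tx":0,"ty":0,"tz":0,"roll":0,"jaw":0}]'
sed -i 's/^q0=.*//; s/  q0=np.array(\[.475,-.245,z,yaw,0,ro\])/  q0=np.array([*XY,z,yaw,-.12,ro])/; s/^best=None/import sys\nXY=[float(a) for a in sys.argv[1:3]]\nbest=None/' fit.py
python3 fit.py .43 -.285
```

```text
time_s: 19.4
position: [0.422, -0.2993, 0.0621]
tcp_rot: [[0.678, 0.735, 0.002], [0.735, -0.678, -0.002], [-0.0, 0.003, -1.0]]
force: [0.2, 0.3, -0.2]
opening: 0.891
grasp_force: 0.0
time_s: 20.2
position: [0.4212, -0.2982, 0.0609]
tcp_rot: [[0.677, 0.736, -0.0], [0.736, -0.677, 0.0], [0.0, -0.0, -1.0]]
force: [-0.5, -0.5, 0.4]
opening: 0.217
grasp_force: 30.0
time_s: 21.0
position: [0.3852, -0.3373, 0.0758]
tcp_rot: [[0.678, 0.735, -0.0], [0.735, -0.678, 0.0], [0.0, -0.0, -1.0]]
force: [-0.1, -0.2, -1.8]
opening: 0.216
grasp_force: 30.0
time_s: 21.4
position: [0.3708, -0.3532, 0.076]
tcp_rot: [[0.678, 0.735, 0.0], [0.735, -0.678, -0.0], [0.0, 0.0, -1.0]]
force: [0.2, 0.1, -1.1]
opening: 0.217
grasp_force: 30.0
xyz [ 0.4283 -0.294   0.0206] yaw,pitch,roll deg [ 49.4465 -13.0311  -4.5214] 0.2587623283455523
['top', 'side', 'wrist'] [0.3  0.31 0.17]
grip [ 0.3643 -0.3601  0.0729]
upright [ 0.4322 -0.2884  0.8088] 0.3923347173228356
```

```bash
python3 -m jog '[{"tx":0,"ty":0,"tz":0.4,"roll":0,"jaw":0},{"tx":0,"ty":0,"tz":0.4,"roll":0,"jaw":0},{"tx":0,"ty":0,"tz":0.3,"roll":0,"jaw":0},{"tx":0,"ty":0,"tz":0.2,"roll":0,"jaw":0},{"tx":0,"ty":0,"tz":0,"roll":0,"jaw":0}]'
python3 -m jog '[{"tx":0,"ty":0,"tz":0,"roll":0,"jaw":0.26},{"tx":0,"ty":0,"tz":0,"roll":0,"jaw":0.26},{"tx":0,"ty":0,"tz":0,"roll":0,"jaw":0.26},{"tx":0,"ty":0,"tz":0,"roll":0,"jaw":0.3},{"tx":0,"ty":0,"tz":0,"roll":0,"jaw":0.3},{"tx":0,"ty":0,"tz":0,"roll":0,"jaw":0.3}]'
python3 -m jog '[{"tx":0,"ty":0,"tz":0,"roll":0,"jaw":0.6},{"tx":0,"ty":0,"tz":0,"roll":0,"jaw":1},{"tx":0,"ty":0,"tz":0,"roll":0,"jaw":1},{"tx":0,"ty":0,"tz":0,"roll":0,"jaw":1},{"tx":0,"ty":0,"tz":0,"roll":0,"jaw":1}]'
python3 -m jog '[{"tx":0,"ty":0,"tz":-3,"roll":0,"jaw":1},{"tx":0,"ty":0,"tz":-4,"roll":0,"jaw":1},{"tx":0,"ty":0,"tz":-4,"roll":0,"jaw":1},{"tx":0,"ty":0,"tz":-3,"roll":0,"jaw":1},{"tx":0,"ty":0,"tz":0,"roll":0,"jaw":1}]'
python3 fit.py .43 -.285
```

```text
time_s: 22.2
position: [0.371, -0.3528, 0.0628]
tcp_rot: [[0.677, 0.736, -0.0], [0.736, -0.677, 0.0], [-0.0, -0.0, -1.0]]
force: [-0.4, 0.6, 0.3]
opening: 0.219
grasp_force: 30.0
time_s: 22.8
position: [0.3712, -0.3527, 0.063]
tcp_rot: [[0.677, 0.736, 0.0], [0.736, -0.677, -0.0], [0.0, 0.0, -1.0]]
force: [0.6, -0.5, -0.5]
opening: 0.294
grasp_force: 0.0
time_s: 23.3
position: [0.3711, -0.3527, 0.0629]
tcp_rot: [[0.677, 0.736, -0.0], [0.736, -0.677, 0.0], [-0.0, -0.0, -1.0]]
force: [-0.3, -0.4, 0.5]
opening: 0.668
grasp_force: 0.0
time_s: 23.8
position: [0.373, -0.3552, 0.2073]
tcp_rot: [[0.677, 0.736, 0.006], [0.736, -0.677, -0.008], [-0.002, 0.01, -1.0]]
force: [0.8, 0.6, -0.2]
opening: 0.992
grasp_force: 0.0
xyz [ 0.4298 -0.2902 -0.0012] yaw,pitch,roll deg [49.1944 -2.5306 -1.8799] 0.11697770872557638
['top', 'side', 'wrist'] [0.09 0.15 0.1 ]
grip [ 0.3752 -0.3498  0.0671]
upright [ 0.4274 -0.2902  0.8354] 0.11668308431928402
```

The scraper now stands on its sole at (0.427, -0.290), clear of the tray. Next is the pulley, passing on the robot's side of the lamp.

```bash
python3 -m jog '[{"tx":0,"ty":0,"tz":-1,"roll":0.125,"jaw":1},{"tx":0,"ty":0,"tz":-1,"roll":0.125,"jaw":1},{"tx":0,"ty":0,"tz":-1,"roll":0.125,"jaw":1},{"tx":0,"ty":0,"tz":0,"roll":0.125,"jaw":1},{"tx":0,"ty":0,"tz":0,"roll":0.125,"jaw":1},{"tx":0,"ty":0,"tz":0,"roll":0.12,"jaw":1},{"tx":0.5,"ty":-2,"tz":0,"roll":0,"jaw":1},{"tx":0.6,"ty":-4,"tz":0,"roll":0,"jaw":1}]'
python3 -m jog '[{"tx":0.6,"ty":-4.2,"tz":0,"roll":0,"jaw":1},{"tx":0.6,"ty":-4.2,"tz":0,"roll":0,"jaw":1},{"tx":0.6,"ty":-4.2,"tz":0,"roll":0,"jaw":1},{"tx":0.6,"ty":-4.2,"tz":0,"roll":0,"jaw":1},{"tx":0.6,"ty":-4.2,"tz":0,"roll":0,"jaw":1},{"tx":0.5,"ty":-4.2,"tz":0,"roll":0,"jaw":1},{"tx":0.5,"ty":-4.2,"tz":0,"roll":0,"jaw":1},{"tx":0,"ty":-4.2,"tz":0,"roll":0,"jaw":1}]'
python3 -c "
from h import *
s=read_state();print(s['position']);go(.47,.327,.24,4.7)"
```

```text
time_s: 24.9
position: [0.3776, -0.2926, 0.232]
tcp_rot: [[0.997, 0.081, 0.0], [0.081, -0.997, 0.0], [0.0, -0.0, -1.0]]
force: [0.7, -0.1, 0.7]
opening: 0.998
grasp_force: 0.0
time_s: 25.7
position: [0.3884, 0.0488, 0.2324]
tcp_rot: [[0.996, 0.085, -0.001], [0.085, -0.996, 0.001], [-0.001, -0.001, -1.0]]
force: [1.4, 0.2, 0.7]
opening: 0.997
grasp_force: 0.0
[0.38842435 0.04879428 0.23240012]
tx 10.41 ty -27.06 tz -0.76 roll 0.003
```

```bash
python3 -m jog '[{"tx":0,"ty":0,"tz":0,"roll":0.003,"jaw":1},{"tx":0,"ty":0,"tz":0,"roll":0,"jaw":1}]' >/dev/null
cat > stub.py <<'E'
from h import *
np.set_printoptions(precision=4,suppress=True)
c=cam("wrist");np.save("pics/wst.npy",c["img"])
for r in landmark_of("wrist","crank_foot")[:2]:print("foot",round(r["p"],2),r["point"],ray(c,*r["point"],.045))
for r in landmark_of("wrist","pulley")[:2]:print("pulley",round(r["p"],2),r["point"],ray(c,*r["point"],0))
for r in trace("wrist","pulley")[:1]:
  m=r["pixels"].astype(np.uint8);cn=max(cv2.findContours(m,0,2)[0],key=cv2.contourArea)[:,0]
  P=np.array([ray(c,y,x,.012)[:2] for x,y in cn],np.float32);print("disc",round(r["p"],2),r["bbox"],cv2.minEnclosingCircle(P))
for r in trace("wrist","cover")[:1]:
  m=r["pixels"].astype(np.uint8);cn=max(cv2.findContours(m,0,2)[0],key=cv2.contourArea);print("cover",r["bbox"],cv2.approxPolyDP(cn,3,True)[:,0].tolist())
E
python3 stub.py
python3 -m jog '[{"tx":1.3,"ty":-3.4,"tz":0,"roll":0,"jaw":1},{"tx":1.3,"ty":-3.4,"tz":0,"roll":0,"jaw":1},{"tx":1.3,"ty":-3.4,"tz":0,"roll":0,"jaw":1},{"tx":1.3,"ty":-3.4,"tz":0,"roll":0,"jaw":1},{"tx":1.3,"ty":-3.4,"tz":0,"roll":0,"jaw":1},{"tx":1.3,"ty":-3.4,"tz":0,"roll":0,"jaw":1},{"tx":1.3,"ty":-3.4,"tz":0,"roll":0,"jaw":1},{"tx":1.3,"ty":-3.3,"tz":0,"roll":0,"jaw":1}]'
python3 -m jog '[{"tx":0,"ty":0,"tz":0,"roll":0,"jaw":1},{"tx":0,"ty":0,"tz":0,"roll":0,"jaw":1}]' >/dev/null
python3 stub.py
```

```text
foot 0.96 [33.2, 309.6] [0.5323 0.0301 0.045 ]
disc 0.62 [0.0, 0.0, 63.1, 83.8] ((0.5041995048522949, 0.32618480920791626), 0.043952398002147675)
cover [183.2, 0.2, 262.1, 100.0] [[187, 0], [193, 82], [217, 86], [221, 98], [392, 100], [402, 98], [405, 86], [433, 82], [444, 0]]
time_s: 26.95
position: [0.4731, 0.3248, 0.2327]
tcp_rot: [[0.997, 0.077, -0.0], [0.077, -0.997, -0.0], [-0.0, 0.0, -1.0]]
force: [0.8, 0.1, -0.6]
opening: 1.002
grasp_force: 0.0
pulley 0.64 [141.3, 273.3] [0.5071 0.3322 0.    ]
disc 0.61 [237.5, 106.0, 74.0, 74.6] ((0.5067865252494812, 0.33054232597351074), 0.043191954493522644)
cover [432.0, 0.0, 126.9, 194.2] [[456, 0], [433, 179], [452, 193], [559, 192], [559, 0]]
```

```bash
cat > pfit.py <<'E'
from h import *
from scipy.optimize import minimize
import sys
np.set_printoptions(precision=4,suppress=True)
t=np.linspace(0,2*np.pi,40,endpoint=False);ci=np.c_[np.cos(t),np.sin(t)]
def sil(c,x,y,z=0):
  m=np.zeros(c["img"].shape[:2],np.uint8)
  for r,a,b in((.042,0,.018),(.021,.018,.050)):
    P=np.vstack([np.c_[ci*r+[x,y],np.full(40,z+h)] for h in(a,b)])
    cv2.fillConvexPoly(m,cv2.convexHull((np.array([proj(c,p)[::-1] for p in P])*16).astype(np.int32)),1,shift=4)
  return m
x0=[float(v) for v in sys.argv[1:4]]
for n in sys.argv[4:]:
  c=cam(n);r=trace(n,"pulley")
  if not r:continue
  m=r[0]["pixels"].astype(np.uint8)
  f=lambda q:1-(lambda s:(s&m).sum()/(s|m).sum())(sil(c,q[0],q[1],x0[2]))
  o=minimize(f,x0[:2],method="Nelder-Mead",options=dict(initial_simplex=np.array(x0[:2])+[[0,0],[.006,0],[0,.006]]))
  print(n,round(r[0]["p"],2),o.x,round(o.fun,3))
E
python3 pfit.py .506 .33 0 top side wrist
python3 - <<'E'
from h import *
go(.506,.3305,.06,4.7)
E
```

```text
top 0.82 [0.5064 0.3272] 0.52
side 0.87 [0.5054 0.3287] 0.066
wrist 0.83 [0.5065 0.3298] 0.132
tx 3.44 ty -0.34 tz 17.31 roll -0.004
```

```bash
python3 -m jog '[{"tx":1.7,"ty":-0.2,"tz":1,"roll":0,"jaw":1},{"tx":1.7,"ty":0,"tz":2,"roll":0,"jaw":1},{"tx":0,"ty":0,"tz":3,"roll":0,"jaw":1},{"tx":0,"ty":0,"tz":3,"roll":0,"jaw":1},{"tx":0,"ty":0,"tz":2,"roll":0,"jaw":1},{"tx":0,"ty":0,"tz":0,"roll":0,"jaw":1},{"tx":0,"ty":0,"tz":0,"roll":0,"jaw":1}]'
python3 pfit.py .506 .33 0 side wrist; python3 -c "
from h import *
go(.506,.3295,.042,4.7)"
```

```text
time_s: 28.4
position: [0.5059, 0.3293, 0.1231]
tcp_rot: [[0.997, 0.079, -0.0], [0.079, -0.997, 0.0], [-0.0, -0.0, -1.0]]
force: [0.4, 0.5, 0.1]
opening: 0.997
grasp_force: 0.0
side 0.73 [0.5044 0.3309] 0.111
wrist 0.83 [0.5065 0.3303] 0.079
tx -0.07 ty 0.01 tz 8.26 roll -0.003
```

```bash
python3 -m jog '[{"tx":0,"ty":-0.05,"tz":2,"roll":0,"jaw":1},{"tx":0,"ty":0,"tz":2.5,"roll":0,"jaw":1},{"tx":0,"ty":0,"tz":2,"roll":0,"jaw":1},{"tx":0,"ty":0,"tz":1.6,"roll":0,"jaw":1},{"tx":0,"ty":0,"tz":0,"roll":0,"jaw":1},{"tx":0,"ty":0,"tz":0,"roll":0,"jaw":0},{"tx":0,"ty":0,"tz":0,"roll":0,"jaw":0},{"tx":0,"ty":0,"tz":0,"roll":0,"jaw":0}]'
python3 -m jog '[{"tx":0,"ty":0,"tz":0,"roll":0,"jaw":0},{"tx":0,"ty":0,"tz":0,"roll":0,"jaw":0},{"tx":0,"ty":0,"tz":0,"roll":0,"jaw":0},{"tx":0,"ty":0,"tz":0,"roll":0,"jaw":0},{"tx":0,"ty":0,"tz":0,"roll":0,"jaw":0}]'
python3 -m jog '[{"tx":0,"ty":0,"tz":-0.5,"roll":0,"jaw":0},{"tx":0,"ty":0,"tz":-1.5,"roll":0,"jaw":0},{"tx":0,"ty":0,"tz":-2,"roll":0,"jaw":0},{"tx":0,"ty":0,"tz":-2,"roll":0,"jaw":0},{"tx":0,"ty":0,"tz":-2,"roll":0,"jaw":0},{"tx":0,"ty":0,"tz":-2,"roll":0,"jaw":0},{"tx":0,"ty":0,"tz":-1,"roll":0,"jaw":0},{"tx":0,"ty":0,"tz":0,"roll":0,"jaw":0}]'
python3 pfit.py .506 .33 .11 side wrist; python3 -c "
from h import *
s=read_state();print(s['position'],s['opening']);go(*loc2w(-.15,.16),.16,4.7)"
```

```text
time_s: 29.4
position: [0.5066, 0.3301, 0.0433]
tcp_rot: [[0.997, 0.079, 0.002], [0.079, -0.997, 0.001], [0.003, -0.001, -1.0]]
force: [-0.5, -0.2, 0.8]
opening: 0.811
grasp_force: 0.0
time_s: 29.9
position: [0.5056, 0.3297, 0.0419]
tcp_rot: [[0.997, 0.079, -0.0], [0.079, -0.997, -0.0], [-0.0, 0.0, -1.0]]
force: [-0.4, -0.0, -0.9]
opening: 0.358
grasp_force: 0.0
time_s: 30.7
position: [0.5069, 0.3303, 0.1544]
tcp_rot: [[0.997, 0.079, 0.004], [0.079, -0.997, 0.002], [0.005, -0.001, -1.0]]
force: [0.3, -0.2, 0.1]
opening: 0.006
grasp_force: 0.0
side 0.59 [0.506 0.33 ] 1.0
wrist 0.85 [0.5203 0.3338] 0.589
[0.50485094 0.32930238 0.15095718] 0.0012077406343039786
tx -8.17 ty 14.59 tz -0.90 roll -0.003
```

```bash
python3 pfit.py .506 .33 0 top side wrist
python3 - <<'E'
from h import *
np.set_printoptions(precision=4,suppress=True)
for n in("side","wrist"):
  c=cam(n)
  for r in landmark_of(n,"pulley")[:1]:print(n,r,ray(c,*r["point"],0))
  for r in trace(n,"pulley")[:2]:print(n,r["p"],r["bbox"],r["pixels"].sum(), [proj(c,p) for p in([.506,.33,0],[.506,.33,.05])])
E
```

```text
top 0.84 [0.5044 0.3269] 0.569
side 0.67 [0.5052 0.3289] 0.075
wrist 0.68 [0.5072 0.3303] 0.09
side {'point': [325.6, 264.3], 'p': 0.74} [0.5075 0.3388 0.    ]
side 0.68 [331.1, 156.4, 19.7, 25.4] 465 [array([323.2964, 266.7676]), array([305.3689, 265.7857])]
side 0.58 [247.0, 300.5, 39.7, 36.6] 1083 [array([323.2964, 266.7676]), array([305.3689, 265.7857])]
wrist {'point': [184.5, 278.8], 'p': 0.69} [0.5093 0.3296 0.    ]
wrist 0.78 [231.0, 147.5, 91.7, 88.3] 5868 [array([187.7588, 278.0793]), array([202.5728, 278.0815])]
wrist 0.55 [462.6, 0.0, 94.8, 249.6] 18874 [array([187.7588, 278.0793]), array([202.5728, 278.0815])]
```

Run:
```python
from h import *
np.set_printoptions(precision=4,suppress=True)
print("tips",tips_ahead() if callable(tips_ahead) else tips_ahead)
c=cam("wrist");T=np.array(c["tool_from_camera"]);print(T)
c["M"]=T
for dx in(-.0095,0,.0095):
  for z in(.019,-.01):
    print(dx,z,proj(c,[dx,.0435,z]),proj(c,[dx,-.0435,z]))
s=read_state();print(s)
```

```text
tips 0.019
[[-0.0005  0.953   0.3028  0.0839]
 [ 1.      0.0005  0.0003 -0.0003]
 [ 0.0001  0.3028 -0.953  -0.1754]
 [ 0.      0.      0.      1.    ]]
-0.0095 0.019 [256.6299 349.07  ] [256.6905 208.1944]
-0.0095 -0.01 [280.2265 359.6195] [280.2928 197.8021]
0 0.019 [242.4351 350.0313] [242.4982 207.2321]
0 -0.01 [264.2592 360.8918] [264.3288 196.5311]
0.0095 0.019 [227.8473 351.0192] [227.9131 206.2431]
0.0095 -0.01 [247.7819 362.2047] [247.855  195.2196]
{'time_s': 31.55, 'joint_positions': array([ 22.5059,  32.569 ,  88.4632,   0.0025,  58.965 , 107.9926]), 'qvel': array([ 0.0364, -0.0985, -0.0149,  0.0138, -0.0056, -0.0441]), 'tau': array([ -0.0028, -43.5705, -15.4742,   0.0096,  -0.0836,   0.    ]), 'position': array([0.5057, 0.3297, 0.152 ]), 'tcp_rot': array([[ 0.9969,  0.0787,  0.    ],
       [ 0.0787, -0.9969,  0.0001],
       [ 0.    , -0.0001, -1.    ]]), 'force': array([ 0.1567, -0.9412, -0.349 ]), 'moment': array([ 0.0045,  0.0065, -0.0038]), 'grasp_force': 0.0, 'opening': 0.00598995478031064}
```

In the wrist picture (w1), the open fingertips at (250,193)/(250,363) project to about 12 mm behind the reported TCP, not 19 mm ahead. That explains both the weak scraper grip and this miss above the 50 mm hub. I'll grip about 22 mm lower, guarded by the force reading.

```bash
python3 -m jog '[{"tx":0,"ty":0,"tz":0,"roll":0,"jaw":1},{"tx":0,"ty":0,"tz":0,"roll":0,"jaw":1},{"tx":0,"ty":0,"tz":0,"roll":0,"jaw":1},{"tx":0,"ty":0,"tz":0,"roll":0,"jaw":1},{"tx":0,"ty":0,"tz":0,"roll":0,"jaw":1},{"tx":0,"ty":0,"tz":0,"roll":0,"jaw":1},{"tx":0,"ty":0,"tz":0,"roll":0,"jaw":1},{"tx":0,"ty":0,"tz":0,"roll":0,"jaw":1}]'
python3 -m jog '[{"tx":0,"ty":0,"tz":2,"roll":0,"jaw":1},{"tx":0,"ty":0,"tz":3,"roll":0,"jaw":1},{"tx":0,"ty":0,"tz":3,"roll":0,"jaw":1},{"tx":0,"ty":0,"tz":2.5,"roll":0,"jaw":1},{"tx":0,"ty":0,"tz":0.5,"roll":0,"jaw":1},{"tx":0,"ty":0,"tz":0.5,"roll":0,"jaw":1},{"tx":0,"ty":0,"tz":0.5,"roll":0,"jaw":1},{"tx":0,"ty":0,"tz":0,"roll":0,"jaw":1}]'
python3 -c "
from h import *
s=read_state();print(s['position'],s['force'])
c=cam('wrist');g=cv2.cvtColor(c['img'],cv2.COLOR_RGB2GRAY)[235:300:6,150:410:6];print('\n'.join(' '.join('%3d'%v for v in r) for r in g))"
```

```text
time_s: 32.35
position: [0.5056, 0.3297, 0.1519]
tcp_rot: [[0.997, 0.079, -0.0], [0.079, -0.997, -0.0], [-0.0, 0.0, -1.0]]
force: [-0.7, -0.3, 0.2]
opening: 0.647
grasp_force: 0.0
time_s: 33.15
position: [0.5061, 0.3299, 0.0325]
tcp_rot: [[0.997, 0.079, 0.001], [0.079, -0.997, 0.0], [0.001, -0.0, -1.0]]
force: [0.3, -0.2, -0.0]
opening: 0.998
grasp_force: 0.0
[0.5061174  0.3298986  0.03249946] [ 0.32026749 -0.15387153 -0.01292373]
115 113 114 113 113 114 114 113 109 111  71  76  74  51  41  40  33  38  41  38  52  51  51  49  34  34  34  48  46  49  49  50  55  78  76 111 110 113 113 109 114 113 115 112
113 114 113 112 113 110 111 113 115 114  74  71  69  73  68  58  36  37  50  46  46  47  52  46  54  49  34  45  45  47  53  54  67  73  78 113 111 116 112 114 116 116 112 115
114 115 112 111 115  73 115 115 114 110  78  69  75  73  70  58  39  43  51  66  65  62  65  63  42  44  47  37  46  51  53  69  66  80 111 110 111 115  73 115 113 113 115 115
113 113 113 116  42  41  48  47 114 112  71  74  71  67  69  40  48  47  30  34  66  64  63  41  36  46  66  54  53  67  65  69  65  92 1
[... 570 characters left out ...]
  38  46  48  45  50  44  48 113 111 112 110  71  70  69  83  68  34  42  34  40  33  41  35  34  42  81  65  68  70  68 112 114 115 109 110  55  38  56  50  45  35  39 111
 41  41  47  50  47  52  50  46 113 110 114 113 111  68  70  73  67  54  31  42  35  39  38  32  36  45  69  70  70  68  88 109 116 109 112 103  60  51  47  43  41  40  40  38
 41  33  49  48  48  51  50  45 110 110 115 110 112 110  68  70  74  65  40  45  35  39  32  36  38  69  68  65  69 106 109 112 111 114 112 111  55  63  41  51  43  43  34  30
 42  43  48  43  39  50  45 113 108 112 111 113 113 110 112  86  66  72  66  65  49  32  50  65  65  68  71  67 116 112 111 112 112 110 113 112  70  55  41  59  41  44  35  38
```

```bash
python3 -m jog '[{"tx":0,"ty":0,"tz":0.6,"roll":0,"jaw":1},{"tx":0,"ty":0,"tz":0.7,"roll":0,"jaw":1},{"tx":0,"ty":0,"tz":0,"roll":0,"jaw":1},{"tx":0,"ty":0,"tz":0,"roll":0,"jaw":0},{"tx":0,"ty":0,"tz":0,"roll":0,"jaw":0},{"tx":0,"ty":0,"tz":0,"roll":0,"jaw":0},{"tx":0,"ty":0,"tz":0,"roll":0,"jaw":0},{"tx":0,"ty":0,"tz":0,"roll":0,"jaw":0}]'
python3 -m jog '[{"tx":0,"ty":0,"tz":0,"roll":0,"jaw":0},{"tx":0,"ty":0,"tz":0,"roll":0,"jaw":0},{"tx":0,"ty":0,"tz":0,"roll":0,"jaw":0},{"tx":0,"ty":0,"tz":0,"roll":0,"jaw":0},{"tx":0,"ty":0,"tz":0,"roll":0,"jaw":0}]'
```

```text
time_s: 34.0
position: [0.5057, 0.3297, 0.0191]
tcp_rot: [[0.997, 0.079, 0.0], [0.079, -0.997, 0.0], [0.0, -0.0, -1.0]]
force: [-0.0, 0.8, -0.5]
opening: 0.639
grasp_force: 0.0
time_s: 34.5
position: [0.5057, 0.3297, 0.019]
tcp_rot: [[0.997, 0.079, 0.0], [0.079, -0.997, 0.0], [0.0, -0.0, -1.0]]
force: [-0.4, -0.0, 0.6]
opening: 0.477
grasp_force: 30.0
```

Gripped on the hub (41.5 mm). I'll lift and carry it slowly, on the robot's side of the lamp.

```bash
python3 -m jog '[{"tx":0,"ty":0,"tz":-0.5,"roll":0,"jaw":0},{"tx":0,"ty":0,"tz":-1.5,"roll":0,"jaw":0},{"tx":0,"ty":0,"tz":-2.5,"roll":0,"jaw":0},{"tx":-0.5,"ty":0,"tz":-2.5,"roll":0,"jaw":0},{"tx":-1.2,"ty":0,"tz":-2.5,"roll":0,"jaw":0},{"tx":-1.8,"ty":0.5,"tz":-1.5,"roll":0,"jaw":0},{"tx":-1.8,"ty":1.5,"tz":-0.5,"roll":0,"jaw":0},{"tx":-0.8,"ty":2,"tz":0,"roll":0,"jaw":0}]'
python3 -m jog '[{"tx":0,"ty":2.5,"tz":0,"roll":0,"jaw":0},{"tx":0,"ty":2.5,"tz":0,"roll":0,"jaw":0},{"tx":0,"ty":2.5,"tz":0,"roll":0,"jaw":0},{"tx":0,"ty":2.5,"tz":0,"roll":0,"jaw":0},{"tx":0,"ty":2.5,"tz":0,"roll":0,"jaw":0},{"tx":0,"ty":2.5,"tz":0,"roll":0,"jaw":0},{"tx":0,"ty":2.5,"tz":0,"roll":0,"jaw":0},{"tx":0,"ty":1.5,"tz":0,"roll":0,"jaw":0}]'
python3 -m jog '[{"tx":0,"ty":0,"tz":0,"roll":0,"jaw":0},{"tx":0,"ty":0,"tz":0,"roll":0,"jaw":0}]'
cat > st2.py <<'E'
from h import *
import sys
np.set_printoptions(precision=4,suppress=True)
s=read_state();print(s["position"],w2loc(s["position"]),s["opening"])
for n in("wrist","side","top"):
  c=cam(n);np.save("pics/%s.npy"%n,c["img"])
  for r in landmark_of(n,"crank_foot")[:1]:print(n,"foot",round(r["p"],2),r["point"],ray(c,*r["point"],.045))
E
python3 st2.py; python3 pfit.py .46 .09 .115 side top; python3 -c "
from h import *
go(*loc2w(-.07,0),.11,4.7)"
```

```text
time_s: 35.3
position: [0.4467, 0.2853, 0.1362]
tcp_rot: [[0.997, 0.081, 0.002], [0.081, -0.997, 0.001], [0.002, -0.001, -1.0]]
force: [-0.3, -0.5, -1.6]
opening: 0.481
grasp_force: 30.0
time_s: 36.1
position: [0.4634, 0.094, 0.1351]
tcp_rot: [[0.997, 0.078, 0.002], [0.078, -0.997, -0.0], [0.002, 0.001, -1.0]]
force: [-0.8, 0.5, -0.5]
opening: 0.479
grasp_force: 30.0
time_s: 36.3
position: [0.4631, 0.0956, 0.1347]
tcp_rot: [[0.997, 0.078, 0.001], [0.078, -0.997, 0.0], [0.001, -0.0, -1.0]]
force: [-0.7, 0.0, -2.0]
opening: 0.481
grasp_force: 30.0
[0.4631 0.0956 0.1347] [-0.129   0.0765] 0.48053534328692626
wrist foot 0.72 [125.0, 377.7] [0.5334 0.0267 0.045 ]
side foot 0.98 [237.1, 310.5] [0.5289 0.0308 0.045 ]
top foot 0.93 [247.5, 267.0] [0.5255 0.0262 0.045 ]
side 0.67 [0.4616 0.0989] 0.281
tx 5.93 ty 7.67 tz 2.39 roll -0.003
```

Run:
```python
import numpy as np,cv2
for n,(r0,r1,c0,c1,s) in {"side":(220,246,300,322,1),"wrist":(60,150,340,420,4),"top":(230,258,255,282,1)}.items():
  g=np.load(f"pics/{n}.npy").astype(int).mean(2)[r0:r1:s,c0:c1:s].astype(int)
  print(n,r0,c0,s);print("\n".join(" ".join("%3d"%v for v in r) for r in g))
```

```text
side 220 300 1
122 123 124 123 125 127 124 124 123 122  99  54  17  17  21  22  26  23  16  22  28  26
126 127 125 126 123 124 126 126 124 100  58  18  23  21  21  25  21  23  23  21  27  26
126 125 126 125 125 125 124 124 106  52  27  24  22  25  27  24  22  23  24  25  24  27
122 125 125 123 126 126 125 118  76  30  22  21  24  25  26  24  24  25  24  20  28  25
127 125 122 124 124 123 125 108  56  25  21  21  25  25  24  23  21  26  22  22  22  21
123 125 127 126 126 125 125 100  36  23  27  26  22  21  25  17  25  20  22  21  27  21
127 126 127 126 130 125 122  97  44  26  24  22  25  25  23  22  25  23  20  19  24  28
126 126 121 126 125 125 118  97  66  27  28  17  23  16  25  18  21  20  23  26  24  26
126 123 126 126 127 126 121 108  94  35  33  30  25  29  28  30  17  18  30  26  27  32
124 125 125 126 124 126 120  93  56  30  38  38  37  41  38  32  30  25  34  38  41  36
124 122 125 127 125 126 121  94  37  25  27  33  44  37  38  39  37  40  35  44  40  44
127 124 126 125 125 128 122  92  47  19  27  35  41  37  42  38  39  36  40  36  39  37
128 128 123 126 123 128 120 1
[... 5395 characters left out ...]
  87  86  88  85  87  86  85  93 135 165 175 208 228
 91  87 117 151 165 167 160 143 113  91  88  85  85  86  87  89  89  87  87  88  86  90 126 162 172 211 230
 90  82 104 128 135 136 129 115  95  90  85  84  86  86  89 101 109 103  89  87  83  91 124 156 177 211 230
 92  78  90 101 101 103 103  96  88  86  85  84  83  84  88 107 124 112  90  82  89  97 124 159 196 222 231
 88  76  77  92  97  95  92  88  82  83  85  83  81  83  86  99 110 100  85  84  93 102 119 156 208 229 231
 87  75  77  85  87  83  82  80  82  83  82  83  81  83  83  87  87  86  89  93  97 100 116 154 209 230 231
 82  72  69  78  80  80  82  82  82  81  81  81  84  83  81  81  82  90  97 105 106 103 116 155 212 232 233
```

Run:
```python
from h import *
np.set_printoptions(precision=4,suppress=True)
c=cam("top");print("top",ray(c,245.2,267.9,.079))
c=cam("wrist");a=c["img"].astype(int).mean(2)[110:158,372:416]
m=((a>153)).astype(np.uint8);n,l,st,ce=cv2.connectedComponentsWithStats(m);k=1+np.argmax(st[1:,4]);print(st[k],ce[k]);p=ce[k][::-1]+[110,372];print("wrist",p,ray(c,*p,.079))
s=np.array([ray(c,*(p+d),.079) for d in((0,-11),(0,11))]);print(np.linalg.norm(s[0]-s[1]))
```

```text
top [0.5281 0.0236 0.079 ]
[ 11  11  24  25 450] [22.5844 22.6911]
wrist [132.6911 394.5844] [0.5309 0.0251 0.079 ]
0.014379424609601885
```

```bash
python3 -m jog '[{"tx":0.3,"ty":1.5,"tz":0.7,"roll":0,"jaw":0},{"tx":0.8,"ty":2.1,"tz":0.8,"roll":0,"jaw":0},{"tx":1.5,"ty":2,"tz":0.7,"roll":0,"jaw":0},{"tx":1.5,"ty":1.3,"tz":0.3,"roll":0,"jaw":0},{"tx":1.3,"ty":0.7,"tz":0,"roll":0,"jaw":0},{"tx":0.65,"ty":0,"tz":0,"roll":0,"jaw":0},{"tx":0,"ty":0,"tz":0,"roll":0,"jaw":0},{"tx":0,"ty":0,"tz":0,"roll":0,"jaw":0}]'
python3 pfit.py .5295 .0245 .088 side top wrist
python3 -c "
from h import *
s=read_state();print(s['position'],s['force'],s['opening']);go(.5295,.0245,.107,4.5)"
```

```text
time_s: 37.7
position: [0.5282, 0.0252, 0.1088]
tcp_rot: [[0.997, 0.079, -0.002], [0.079, -0.997, 0.0], [-0.002, -0.001, -1.0]]
force: [-0.3, 0.3, -1.3]
opening: 0.476
grasp_force: 30.0
side 0.91 [0.5313 0.0216] 0.216
top 0.53 [0.5233 0.0172] 0.872
wrist 0.65 [0.5294 0.0253] 0.283
[0.5287725  0.02491742 0.10902783] [-0.02486026 -0.33513911 -1.22048068] 0.477254236594309
tx 0.07 ty 0.05 tz 0.20 roll 0.001
```

```bash
python3 -m jog '[{"tx":0.07,"ty":0.03,"tz":0.4,"roll":0,"jaw":0},{"tx":0,"ty":0,"tz":0.4,"roll":0,"jaw":0},{"tx":0,"ty":0,"tz":0.3,"roll":0,"jaw":0},{"tx":0,"ty":0,"tz":0.3,"roll":0,"jaw":0},{"tx":0,"ty":0,"tz":0.3,"roll":0,"jaw":0},{"tx":0,"ty":0,"tz":0,"roll":0,"jaw":0}]'
python3 -m jog '[{"tx":0,"ty":0,"tz":0.3,"roll":0,"jaw":0},{"tx":0,"ty":0,"tz":0.3,"roll":0,"jaw":0},{"tx":0,"ty":0,"tz":0,"roll":0,"jaw":0}]'
```

```text
time_s: 38.6
position: [0.5296, 0.0244, 0.0914]
tcp_rot: [[0.997, 0.079, -0.001], [0.079, -0.997, 0.0], [-0.001, -0.0, -1.0]]
force: [0.2, -1.1, -0.9]
opening: 0.477
grasp_force: 30.0
time_s: 38.9
position: [0.5296, 0.0244, 0.0855]
tcp_rot: [[0.997, 0.079, -0.001], [0.079, -0.997, 0.0], [-0.001, -0.0, -1.0]]
force: [0.5, -0.4, -1.0]
opening: 0.478
grasp_force: 30.0
```

It is 12 mm over the stub with no contact force. Continuing down.

```bash
python3 -m jog '[{"tx":0,"ty":0,"tz":0.5,"roll":0,"jaw":0},{"tx":0,"ty":0,"tz":0.5,"roll":0,"jaw":0},{"tx":0,"ty":0,"tz":0.4,"roll":0,"jaw":0},{"tx":0,"ty":0,"tz":0.3,"roll":0,"jaw":0},{"tx":0,"ty":0,"tz":0.2,"roll":0,"jaw":0},{"tx":0,"ty":0,"tz":0,"roll":0,"jaw":0}]'
python3 -m jog '[{"tx":0,"ty":0,"tz":0.1,"roll":0,"jaw":0},{"tx":0,"ty":0,"tz":0.1,"roll":0,"jaw":0},{"tx":0,"ty":0,"tz":0,"roll":0,"jaw":0}]'
```

```text
time_s: 39.5
position: [0.5298, 0.0244, 0.0666]
tcp_rot: [[0.997, 0.079, -0.001], [0.079, -0.997, 0.0], [-0.001, -0.0, -1.0]]
force: [-0.2, 0.4, -1.2]
opening: 0.478
grasp_force: 30.0
time_s: 39.8
position: [0.5299, 0.0244, 0.0649]
tcp_rot: [[0.997, 0.079, -0.0], [0.079, -0.997, 0.0], [-0.0, -0.0, -1.0]]
force: [0.6, 0.7, -1.6]
opening: 0.473
grasp_force: 30.0
```

```bash
python3 -m jog '[{"tx":0,"ty":0,"tz":0.1,"roll":0,"jaw":0},{"tx":0,"ty":0,"tz":0,"roll":0,"jaw":0},{"tx":0,"ty":0,"tz":0,"roll":0,"jaw":0.6},{"tx":0,"ty":0,"tz":0,"roll":0,"jaw":0.6},{"tx":0,"ty":0,"tz":0,"roll":0,"jaw":0.85},{"tx":0,"ty":0,"tz":0,"roll":0,"jaw":0.85},{"tx":0,"ty":0,"tz":0,"roll":0,"jaw":0.85},{"tx":0,"ty":0,"tz":0,"roll":0,"jaw":0.85}]'
python3 -m jog '[{"tx":0,"ty":0,"tz":0,"roll":0,"jaw":0.85},{"tx":0,"ty":0,"tz":-1,"roll":0,"jaw":0.85},{"tx":0,"ty":0,"tz":-2,"roll":0,"jaw":0.85},{"tx":0,"ty":0,"tz":-2,"roll":0,"jaw":0.85},{"tx":-1,"ty":0,"tz":-1,"roll":0,"jaw":0.85},{"tx":-3,"ty":0,"tz":0,"roll":0,"jaw":0.85},{"tx":-3,"ty":0,"tz":0,"roll":0,"jaw":0.85},{"tx":-3,"ty":0,"tz":-2,"roll":0,"jaw":0.85}]'
python3 -m jog '[{"tx":-1,"ty":-3,"tz":-4,"roll":0,"jaw":0.85},{"tx":0,"ty":0,"tz":-4,"roll":0,"jaw":0.85},{"tx":0,"ty":0,"tz":0,"roll":0,"jaw":0.85},{"tx":0,"ty":0,"tz":0,"roll":0,"jaw":0.85}]'
python3 pfit.py .529 .0245 .045 side wrist top; python3 fit.py .43 -.285
python3 - <<'E'
from h import *
np.set_printoptions(precision=4,suppress=True)
c=cam("top")
for t in("chip1","carburettor","choke_knob","piston","oil_bottle","screwdriver","spanner"):
  for r in landmark_of("top",t)[:3 if t=="chip1" else 1]:print(t,round(r["p"],2),r["point"],ray(c,*r["point"],0),w2loc(ray(c,*r["point"],.005)) if t=="chip1" else "")
E
```

```text
time_s: 40.6
position: [0.53, 0.0243, 0.064]
tcp_rot: [[0.997, 0.079, 0.0], [0.079, -0.997, 0.0], [0.0, -0.0, -1.0]]
force: [0.3, -0.2, 0.9]
opening: 0.824
grasp_force: 0.0
time_s: 41.4
position: [0.4263, 0.0169, 0.1428]
tcp_rot: [[0.997, 0.079, -0.006], [0.079, -0.997, 0.001], [-0.006, -0.002, -1.0]]
force: [0.4, -0.0, 0.7]
opening: 0.851
grasp_force: 0.0
time_s: 41.8
position: [0.4179, 0.0451, 0.224]
tcp_rot: [[0.997, 0.079, 0.002], [0.079, -0.997, -0.0], [0.002, 0.001, -1.0]]
force: [1.0, 0.2, -1.0]
opening: 0.85
grasp_force: 0.0
side 0.9 [0.5298 0.0241] 0.09
wrist 0.55 [0.5303 0.0244] 0.121
top 0.93 [0.5309 0.022 ] 0.172
xyz [ 0.4293 -0.2908  0.0014] yaw,pitch,roll deg [49.9958 -1.2488 -3.2127] 0.09492637440867872
['top', 'side', 'wrist'] [0.12 0.13 0.04]
grip [ 0.3753 -0.349   0.0714]
upright [ 0.4275 -0.293   0.8408] 0.11624883214452557
chip1 0.77 [201.0, 326.0] [ 0.6537 -0.1294  0.    ] [ 0.0415 -0.1626]
chip1 0.73 [217.4, 318.4] [ 0.6094 -0.1084  0.    ] [-0.0007 -0.1382]
chip1 0.66 [148.5, 301.6] [ 0.7996 -0.0659  0.    ] [ 0.1913 -0.1115]
carburettor 0.76 [224.0, 197.8] [0.5907 0.2094 0.    ] 
piston 0.8 [215.3, 444.6] [ 0.6162 -0.4419  0.    ] 
oil_bottle 0.75 [213.6, 118.8] [0.6177 0.4195 0.    ] 
screwdriver 0.75 [165.4, 156.6] [0.7504 0.3267 0.    ] 
spanner 0.67 [168.7, 388.9] [ 0.7433 -0.3009  0.    ]
```

The pulley sits over the stub at (0.530, 0.024), flat on the face. The scraper is upright, and the other things stand where they were, except that the choke knob wasn't detected in this last view. Handing in.

Run:
```python
from h import *
c=cam("top")
for r in trace("top","chip1")[:4]:
  ys,xs=np.nonzero(r["pixels"]);print(round(r["p"],2),r["bbox"],w2loc(ray(c,ys.mean(),xs.mean(),.01)))
print(hand_in())
```

```text
0.71 [315.3, 206.3, 9.4, 14.8] [ 0.00428013 -0.14137473]
0.64 [323.5, 190.6, 12.2, 20.9] [ 0.04202951 -0.16905791]
0.55 [313.6, 187.2, 11.4, 18.3] [ 0.05489954 -0.14273532]
0.52 [294.8, 140.9, 20.9, 17.8] [ 0.20030285 -0.1124617 ]
the job is handed in; nothing more can be done
None
```

I handed the job in, but no verdict came back: by my camera measurements all three pieces are in the tray and the pulley is flat over the stub and released; the scraper slipped from the grip once, so I regrasped it and stood it on its sole on the bench, and my last check did not detect the choke knob.

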